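Lock the ring slide with its locating pin

ROBOT

A 6-joint arm with a two-finger parallel gripper is mounted at the origin on a cart in front of the work surface, level with it; the furniture and walls round the work are solid. World frame = base frame: x ahead of the robot, y to its left, z up, the work surface at z = 0. Lengths are in mm, angles in rad, forces in N, time in s.
With the tool pointing down it reaches from about 350 to 975 mm from the base axis. Payload 7.1 kg.
Tool frame: the origin (TCP) lies at the very end of the fingers, on their centre line; the grasp point (between the pads) lies 19 mm behind it; y points along the fingers, x is the direction in which the jaws open and shut, and the axes are right-handed (so a half turn about y gives the same grasp; the last joint's range is limited). The gripper opens to 88 mm and grips with 3 to 60 N. Pads are 20 mm wide; open, the fingers measure 115 mm over their backs; the gripper's body (75 mm by 178 mm) begins 61 mm behind the grasp point.
Start: joints at [1.158, 0.423, 1.63, -0, 1.089, -0.019], TCP at [239.78, 577.157, 187.275] pointing down, gripper open.
Joint ranges: [-3, 3], [-0.9, 2.11], [0.09, 2.58], [-1.31, 4.45], [0.11, 2.69], [-2.54, 2.54]. Speed limits (rad/s): [2.39, 2.39, 3.01, 3.14, 3.14, 3.14].

INTERFACE

Orientations are given as a rotation vector (axis times angle).
In Python, from workcell import ctrl gives the robot as it stands. The module is installed in compiled form; this text tells all that it offers.
- The arm moves only by the tool carry_out, never from a script. Its arguments are lists of equal length, an entry for each row: "delta_pos": the shift along the tool's x, y, z in cm, a list of three; "rotation": the turn, a rotation vector about the tool's x, y, z in rad, a list of three. In form: {"delta_pos": [[dx, dy, dz], ...], "rotation": [[wx, wy, wz], ...]}. A call has 1 to 12 rows; each row is the pose to reach, as a shift and turn from the pose commanded when the call began, along the tool's axes at that moment; what a row does not reach only later rows make up. A row lasts 1/12 s, in which the tool goes at most 41.7 mm and 7.16 degrees, less where a joint would pass 70% of its speed; a pose out of reach is approached as far as the arm can. A call with a gripper value outside its range is refused whole. "hand" is the closure in counts, from 0 (fully open) to 255 (shut), set as the call begins (left out, the last holds). The fingers move at their own pace and stop on an object; the grip force is fixed at half the most. Time passes only in rows, so rows that repeat a pose let the fingers close. It gives the time, the measured TCP pose, the force and the opening at its end, in the units of the state.
- ctrl.get_obs(): the state, without advancing time (a new reading comes with each control period).
- ctrl.get_image(name): name is "scene" or "top"; returns the picture (420x560x3 uint8, red, green, blue); there is no depth.
- ctrl.camera_info(name): a dict with "fov_y" (degrees; the focal length in pixels is half the picture's height over the tangent of half this angle, whatever the lens; pixels are square), "cx", "cy" (the principal point, pixels), "k1" (the pictures are not rectified: a ray, as slopes to the right and down, at radius r is drawn at 1 + k1 r^2 times it, then the intrinsics apply), "R" (3x3) and "t" (3): a world point X has camera coordinates R X + t. Camera axes: x right, y down, z forward; pixel columns grow to the right and rows downward; lengths in mm; the calibration is good to about 2 mm. A picture is of the moment at which its call begins. camera_info takes no time and is no camera call.
- ctrl.close_job(): hands the job in, once; it reports no verdict.
The state is a dict: "t": time; "qpos": joint angles; "qvel": joint speeds; "joint_torque": joint torques, N m; "ee_pos": TCP position; "orientation": TCP orientation; "ft_force": force on the tool from outside, world axes, zero at the start; "moment": the same for the moment, N m; "width": finger opening in mm.
Only numpy, scipy, OpenCV 4.12 (cv2) and the standard library are available. Lean on these libraries where they do the work, as an engineer would, in place of code of your own. Each camera call takes 0.05 s, during which the arm holds its last target.

TASK

Lock the sliding carriage of the inspection fixture with its locating pin: take the pin from the holder block, put it upright down the bush in the carriage and, with the tip bearing lightly on the hidden bed below, work pin and carriage along together until the tip drops into the hole in the bed. Then press the pin fully home, its head down on the bush, and let go. Be gentle: keep the hand's push on the pin below about 25 N, and do not lever it in the bush; leave the loose things lying around where they are.

Things in the scene. Friction and masses are not known exactly. Their poses are not given: they have to be found in the camera images.
- pin: Loose plain steel locating pin, 67 mm long, about 120 g: shank 12 mm diameter, 33 mm long with chamfered foot; above it a round grooved grip head, 22 mm diameter, 34 mm tall. Origin at the centre of the foot, z towards the head: shoulder at z = 33 mm, top at 67 mm. Starts upright in a hole of the holder, foot 5 mm above the bench.
- holder: Fixed aluminium block 50 x 100 x 25 mm (x, y, z) with two 15 mm upright blind holes 20 mm deep at y = -22 and +22 mm; the pin stands in the one at y = -22 mm. Origin at the centre of the underside, z up.
- fixture: Fixed grey inspection fixture, 256 x 88 mm, 38 mm high: two rails along its x axis, a steel carriage between them running along +x over a flat bed whose top is at z = 22 mm. Origin on the bench, under the bush when the carriage is fully back; z up; reaches from x = -60 to +196 mm.
- slide (a joint): Travel of the carriage in m along fixture +x: 0 fully back, 0.086 forward. Starts within 0.01 of fully back, short of the hidden hole. About 2 N friction, stays where left. The carriage is a plate 140 x 60 mm, top 35 mm above the bench, hiding the bed; a bearing ring (62 mm wide, 12 high) is fixed on it 62 mm ahead of the bush.
- bush (a point): Centre of the mouth of the carriage's brass bush, 41 mm above the bench: collar of 23 mm outer diameter standing 6 mm above the carriage, bore 14 mm, straight through to the carriage's underside at 23 mm above the bench (1 mm above the bed). The axes are the fixture's.
- loupe: Loose black loupe, 32 mm diameter, 26 mm tall, standing beyond the holder; bystander. Origin at the centre of its underside.
- hex_key: Loose hex key 28 x 72 x 7 mm lying on the near part of the bench; bystander. Origin at the centre of its underside.
- micrometer: Loose micrometer 48 x 130 x 12 mm lying at the near left; bystander. Origin at the centre of its underside.
- bed_line (a point): Point on the fixture's bed (bench + 22 mm) at fixture x = 50 mm, y = 0. The one hidden bed hole, 14 mm wide, centre within 26 mm before or behind this point along fixture x, elsewhere each time. A tip dropping in falls 4 mm onto a stiff plug (no spring back); 6 to 10 N presses it 10 mm on until the shoulder meets the bush, foot at fixture z = 8 mm.
There are look-alikes about, which are no part of the job. Several things have the shape of the pin; the one meant has the colours described above.

How it is judged (in metres and radians):
On the way, in this order (a step that is already met when the one before it is completed fails the run):
1. the pin is lifted clear of the holder (height (world z) of pin above 0.035 m), for 0.1 s.
2. the pin stands in the bush of the carriage (horizontal distance between pin and bush below 0.004 m and z of pin in the frame of fixture below 0.03 m), for 0.1 s.
At the end, for the whole second after the job is handed in: The pin stands upright (within 0.1 rad) and at rest in the carriage's bush (within 4 mm of its axis) and is home in the bed's hidden hole: its foot less than 10.5 mm above the fixture's underside (fully home 8 mm, so the shoulder within 2.5 mm of the bush) (z of pin in the frame of fixture below 0.0105 m and horizontal distance between pin and bush below 0.004 m and angle between pin's own z axis and vertical below 0.1 rad and linear speed of pin below 0.02 m/s); the robot touches nothing.
It fails at once if the pin is forced: its contact forces on the fixture (tip, bush and shoulder together) pass 40 N (contact force between pin and fixture above 40 N).
It fails at once if a loose bystander (loupe, hex key, micrometer) is moved more than 20 mm (distance of any of loupe, hex_key, micrometer from where it was at the start of the episode above 0.02 m).
It also fails if it takes over 51 s, if anything falls off the work surface, if the arm or the gripper's body presses on something with over 40 N, if the wrist force passes 120 N, or if a joint passes its speed limit or range.

## Working session

There is one attempt and no reset: what is moved stays moved. The work goes in short steps, Python scripts to look and compute and a tool call to move; the robot and the scene stay as the last step left them, time stands still between calls to the robot, and variables do not carry over. Pictures are saved under pics/ and viewed, and the job is handed in when it is done.

Besides the shell and the picture viewer there is one more tool, called after ">>>" by a JSON object that holds its "fn" and its "kwargs", one argument or row to a line. carry_out: Moves the arm, as the interface text tells. Its arguments: {"type":"object","properties":{"delta_pos":{"type":"array","items":{"type":"array","items":{"type":"number"}}},"rotation":{"type":"array","items":{"type":"array","items":{"type":"number"}}},"hand":{"type":"number"}},"required":["delta_pos","rotation"]}

```bash
mkdir -p pics; cat > h.py <<'E'
import numpy as np, cv2
from workcell import ctrl
from scipy.spatial.transform import Rotation as Ro
def K(n):
    c=ctrl.camera_info(n); f=210/np.tan(np.radians(c['fov_y'])/2)
    return f,c['cx'],c['cy'],c['k1'],np.array(c['R']),np.array(c['t'])
def ray(n,u,v):
    f,cx,cy,k1,R,t=K(n); d=np.array([(u-cx)/f,(v-cy)/f]); p=d.copy()
    for _ in range(50): p=d/(1+k1*(p@p))
    return -R.T@t, R.T@np.array([p[0],p[1],1])
def plane(n,u,v,z):
    o,d=ray(n,u,v); return o+d*(z-o[2])/d[2]
def proj(n,X):
    f,cx,cy,k1,R,t=K(n); c=R@np.array(X,float)+t; p=c[:2]/c[2]; p=p*(1+k1*(p@p)); return p*f+[cx,cy]
def tri(u1,v1,u2,v2):
    a,d=ray('scene',u1,v1); b,e=ray('top',u2,v2)
    s=np.linalg.lstsq(np.array([d,-e]).T,b-a,rcond=None)[0]
    p,q=a+s[0]*d,b+s[1]*e; return (p+q)/2,np.linalg.norm(p-q)
def shot(n,name):
    im=ctrl.get_image(n); cv2.imwrite(f'pics/{name}.png',im[:,:,::-1]); return im
E
python3 - <<'E'
from h import *
for n in('scene','top'):
    shot(n,n+'0'); f,cx,cy,k1,R,t=K(n); print(n,f,cx,cy,k1,-R.T@t, R[2])
o=ctrl.get_obs(); print(o)
E
```

```text
scene 532.9093860852872 278.61360669990887 209.57776138397452 -0.11399685808318119 [  -52.39720262 -1028.1398914    669.13583553] [ 0.45158051  0.7583835  -0.4700314 ]
top 475.17041521453507 282.34441596157046 201.21500689150847 -0.1244129961807503 [ 351.84954017  -38.94570757 1418.9099218 ] [ 0.11500941  0.00119258 -0.99336369]
{'t': 0.1, 'qpos': array([ 1.15799928e+00,  4.23738723e-01,  1.63060543e+00,  1.79994772e-06,
        1.08861732e+00, -1.89894594e-02]), 'qvel': array([-8.22869524e-04, -2.65530513e-04, -3.35544665e-03, -5.78130547e-04,
        3.38342322e-04, -9.76665939e-05]), 'joint_torque': array([-3.23135791e-04, -5.45619392e+01, -2.74323606e+01,  6.44279947e-02,
        1.87827501e-02,  3.44116458e-06]), 'ee_pos': array([239.56479453, 576.66507797, 186.5987162 ]), 'orientation': array([-1.37090769, -0.91355646,  0.91545701]), 'ft_force': array([-0.49868005, -0.27750744, -0.51907392]), 'moment': array([ 0.01791313, -0.0497948 ,  0.07017307]), 'width': 87.68994252535803}
```

View pics/scene0.png

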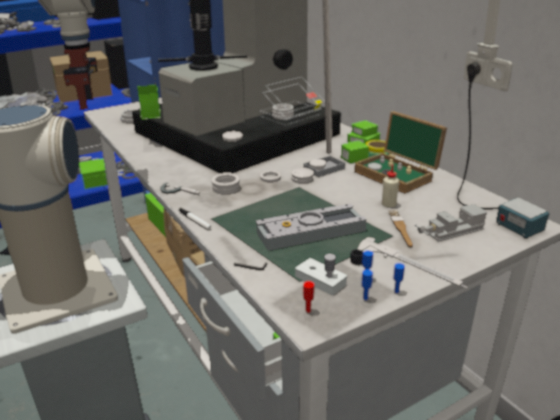

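View pics/top0.png

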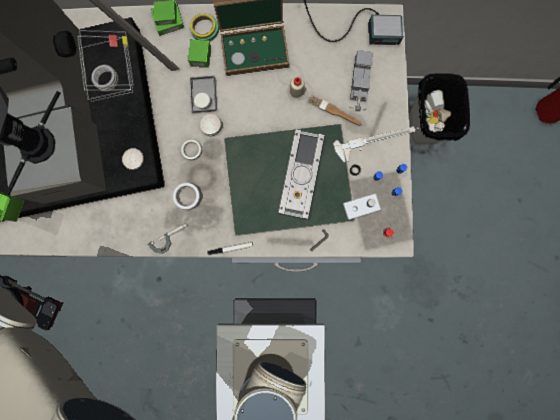

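The scene view shows the fixture at about (310,225) and the white holder with a grey pin at (329,262). The red and blue pins are look-alikes. In the top view the fixture is at (300,173) and the holder at (362,207). I'll zoom in on both.

```bash
python3 - <<'E'
from h import *
a=cv2.imread('pics/top0.png')[115:245,265:415]; cv2.imwrite('pics/topz.png',cv2.resize(a,None,fx=4.6,fy=4.6,interpolation=cv2.INTER_CUBIC))
a=cv2.imread('pics/scene0.png')[190:310,245:405]; cv2.imwrite('pics/scenez.png',cv2.resize(a,None,fx=5,fy=5,interpolation=cv2.INTER_CUBIC))
E
```

```text
(no output)
```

View pics/topz.png

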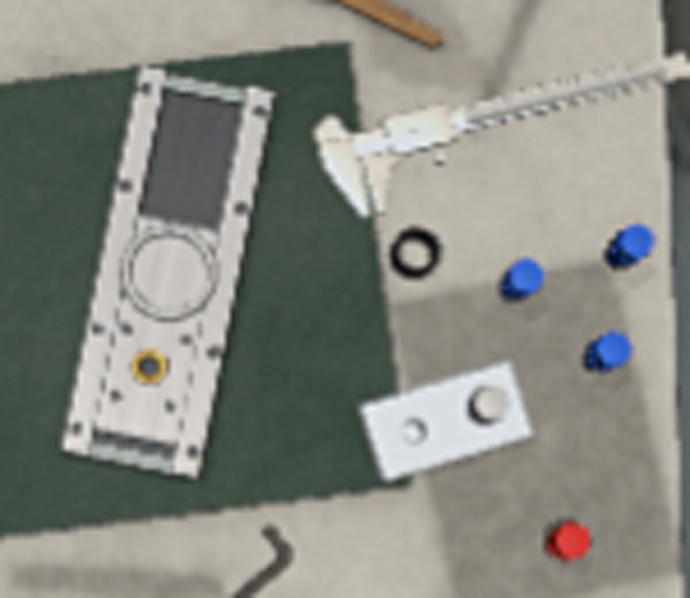

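View pics/scenez.png

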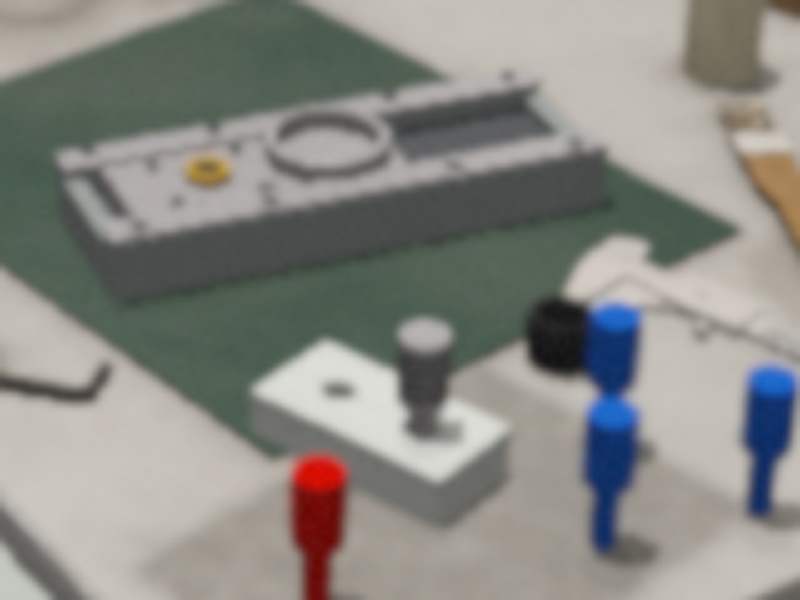

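```bash
python3 - <<'E'
from h import *
Z=lambda u,v:((u+.5)/4.6-.5+265,(v+.5)/4.6-.5+115)
S=lambda u,v:((u+.5)/5-.5+245,(v+.5)/5-.5+190)
for nm,z,pts in [('fix',38,[(141,66),(274,92),(199,478),(63,448)]),('hold',25,[(361,407),(512,362),(534,434),(385,480)]),('hole2',25,[(414,432)]),('bush',41,[(149,367)]),('pin',72,[(489,404)]),('loupe',26,[(415,252)])]:
    P=np.array([plane('top',*Z(*p),z) for p in pts]); print(nm,P.round(1).tolist(),P.mean(0).round(1))
    if len(P)==4: print([np.linalg.norm(P[i]-P[i-1]).round(1) for i in range(4)])
print('pin s',plane('scene',*S(425,337),72),tri(*S(425,337),*Z(489,404)))
print('bush s',plane('scene',*S(208,170),41),tri(*S(208,168),*Z(149,367)))
P=np.array([plane('scene',*S(*p),25) for p in [(252,392),(327,339),(510,432),(440,485)]]);print('hold s',P.round(1).tolist(),P.mean(0))
P=np.array([plane('scene',*S(*p),38) for p in [(57,152),(118,240),(604,150),(515,72)]]);print('fix s',P.round(1).tolist(),P.mean(0))
im=cv2.imread('pics/top0.png'); hsv=cv2.cvtColor(im,cv2.COLOR_BGR2HSV)
m=cv2.inRange(hsv,(15,110,80),(35,255,255))[180:210,285:310]; y,x=np.nonzero(m); print('brass top',len(x),(x.min()+x.max())/2+285,(y.min()+y.max())/2+180,x.mean()+285,y.mean()+180)
u,v=(x.mean()+285,y.mean()+180);print(plane('top',u,v,41))
im=cv2.imread('pics/scene0.png'); hsv=cv2.cvtColor(im,cv2.COLOR_BGR2HSV)
m=cv2.inRange(hsv,(15,110,80),(35,255,255))[215:235,275:300]; y,x=np.nonzero(m); print('brass sc',len(x),x.mean()+275,y.mean()+215, plane('scene',x.mean()+275,y.mean()+215,40))
o=ctrl.get_obs(); M=Ro.from_rotvec(o['orientation']).as_matrix(); print(M.round(3))
E
```

```text
fix [[729.0, -75.9, 38.0], [711.8, -162.2, 38.0], [460.9, -111.7, 38.0], [480.1, -25.5, 38.0]] [595.4 -93.8  38. ]
[np.float64(254.0), np.float64(87.9), np.float64(255.9), np.float64(88.3)]
hold [[507.6, -216.9, 25.0], [536.8, -315.4, 25.0], [490.0, -328.7, 25.0], [460.5, -231.7, 25.0]] [ 498.7 -273.2   25. ]
[np.float64(49.3), np.float64(102.8), np.float64(48.6), np.float64(101.4)]
hole2 [[491.4, -250.9, 25.0]] [ 491.4 -250.9   25. ]
bush [[531.5, -80.2, 41.0]] [531.5 -80.2  41. ]
pin [[504.2, -291.0, 72.0]] [ 504.2 -291.    72. ]
loupe [[608.6, -253.6, 26.0]] [ 608.6 -253.6   26. ]
pin s [ 502.53561433 -296.90292493   72.        ] (array([ 505.24721736, -292.12633024,   68.25861758]), np.float64(1.493205509162268))
bush s [529.49665551 -85.38932474  41.        ] (array([532.10036554, -80.4088766 ,  38.85536869]), np.float64(0.8225538709347394))
hold s [[458.7, -234.6, 25.0], [508.9, -217.5, 25.0], [533.6, -317.1, 25.0], [487.0, -331.4, 25.0]] [ 497.06255421 -275.14765498   25.        ]
fix s [[479.6, -26.4, 38.0], [463.0, -114.0, 38.0], [705.1, -167.6, 38.0], [719.0, -79.0, 38.0]] [591.69038563 -96.7556073   38.        ]
brass top 25 297.0 194.0 296.88 194.44
[531.30860792 -79.80337758  41.        ]
brass sc 29 286.0 223.86206896551724 [529.34885861 -84.71041939  40.        ]
[[ 0.384 -0.001 -0.923]
 [ 0.923 -0.001  0.384]
 [-0.001 -1.     0.   ]]
```

```bash
cat >> h.py <<'E'
def go(x,y,z,jaw=None,show=True):
    o=ctrl.get_obs(); M=Ro.from_rotvec(o['orientation']).as_matrix()
    d=M.T@(np.array([x,y,z])-o['ee_pos'])/10
    r=np.zeros(3)
    if jaw is not None:
        # down tool y, tool x at world angle jaw
        T=np.array([[np.cos(jaw),np.sin(jaw),0],[0,0,-1],np.cross([np.cos(jaw),np.sin(jaw),0],[0,0,-1])]).T
        r=Ro.from_matrix(M.T@T).as_rotvec()
    print('t',round(o['t'],2),'pos',o['ee_pos'].round(1),'F',o['ft_force'].round(1),'w',round(o['width'],1)); print('d',d.round(2).tolist(),'r',r.round(4).tolist())
E
python3 -c "
from h import *
go(504,-294,150,1.368)"
```

```text
t 0.1 pos [239.6 576.7 186.6] F [-0.5 -0.3 -0.5] w 87.7
d [-70.25, 3.75, -57.83] r [-0.0002, -0.191, -0.0014]
```

>>> {"fn": "carry_out", "kwargs": {
  "delta_pos": [
    [-70.25,1,-57.83],
    [-70.25,1,-57.83],
    [-70.25,1,-57.83],
    [-70.25,1,-57.83],
    [-70.25,1,-57.83],
    [-70.25,1,-57.83],
    [-70.25,1,-57.83],
    [-70.25,1,-57.83],
    [-70.25,1,-57.83],
    [-70.25,1,-57.83],
    [-70.25,1,-57.83],
    [-70.25,1,-57.83]
  ],
  "rotation": [
    [0,-0.191,0],
    [0,-0.191,0],
    [0,-0.191,0],
    [0,-0.191,0],
    [0,-0.191,0],
    [0,-0.191,0],
    [0,-0.191,0],
    [0,-0.191,0],
    [0,-0.191,0],
    [0,-0.191,0],
    [0,-0.191,0],
    [0,-0.191,0]
  ],
  "hand": 90
}}

```text
t: 1.1
ee_pos: [385.1, 96.8, 181.8]
orientation: [-1.298, -1.059, 1.059]
ft_force: [0.0, 0.4, -0.3]
width: 56.7
```

```bash
python3 -c "
from h import *
go(504,-294,140,1.368);print(ctrl.get_obs()['qpos'].round(2))"
```

```text
t 1.1 pos [385.1  96.8 181.8] F [ 0.   0.4 -0.3] w 56.7
d [-35.89, 4.18, -19.51] r [0.0002, 0.0004, 0.0001]
[ 0.22  0.09  2.11  0.    0.95 -1.15]
```

>>> {"fn": "carry_out", "kwargs": {
  "delta_pos": [
    [-35.89,4.1,-19.51],
    [-35.89,4.1,-19.51],
    [-35.89,4.1,-19.51],
    [-35.89,4.1,-19.51],
    [-35.89,4.1,-19.51],
    [-35.89,4.1,-19.51],
    [-35.89,4.1,-19.51],
    [-35.89,4.1,-19.51],
    [-35.89,4.1,-19.51],
    [-35.89,4.1,-19.51],
    [-35.89,4.1,-19.51],
    [-35.89,4.1,-19.51]
  ],
  "rotation": [
    [0,0,0],
    [0,0,0],
    [0,0,0],
    [0,0,0],
    [0,0,0],
    [0,0,0],
    [0,0,0],
    [0,0,0],
    [0,0,0],
    [0,0,0],
    [0,0,0],
    [0,0,0]
  ]
}}

```text
t: 2.1
ee_pos: [503.6, -293.4, 139.8]
orientation: [-1.298, -1.056, 1.057]
ft_force: [0.2, -0.6, -0.1]
width: 56.8
```

```bash
python3 -c "
from h import *
go(504,-294,80,1.368)
for n in('scene','top'):
    a=shot(n,n+'1')
    p=ctrl.get_obs()['ee_pos']; print(proj(n,p))
a=cv2.imread('pics/top1.png')[115:245,265:415]; b=cv2.imread('pics/scene1.png')[190:310,245:405]
cv2.imwrite('pics/z1.png',np.vstack([cv2.resize(a,(480,416))[:300],cv2.resize(b,(480,360))[:300]]))
cv2.imwrite('pics/z1.png',np.hstack([cv2.resize(a,(400,347)),cv2.resize(b,(400,347),interpolation=cv2.INTER_CUBIC)]))
"
```

```text
t 2.1 pos [ 503.6 -293.4  139.8] F [ 0.2 -0.6 -0.1] w 56.8
d [-0.05, 5.98, -0.06] r [-0.0012, -0.0027, 0.0005]
[329.5310722  227.06104045]
[375.56550157 200.02781103]
```

View pics/z1.png

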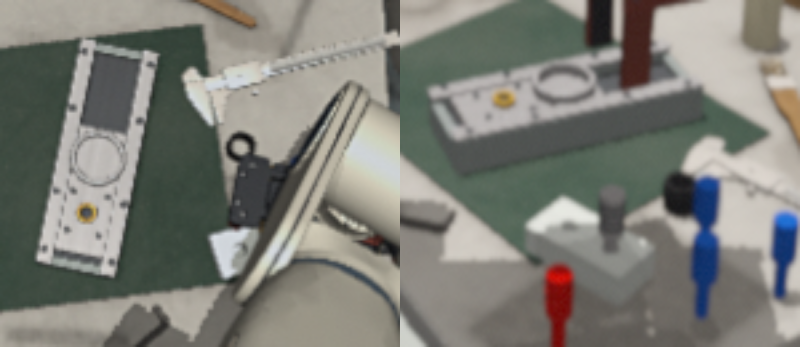

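View pics/scene1.png

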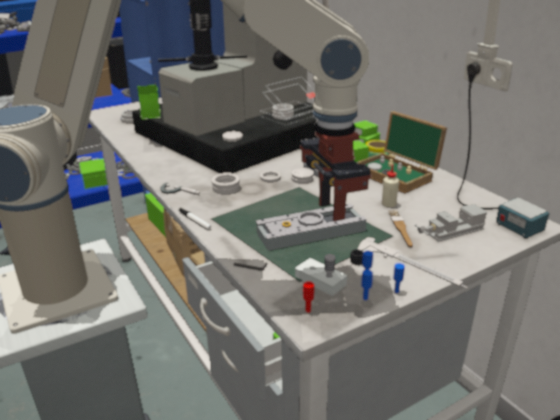

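View pics/top1.png

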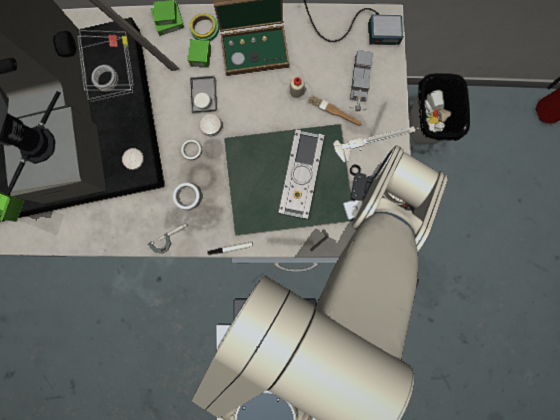

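```bash
python3 -c "
from h import *
b=cv2.imread('pics/scene1.png')[120:290,270:430]
cv2.imwrite('pics/z2.png',cv2.resize(b,None,fx=3.5,fy=3.5,interpolation=cv2.INTER_CUBIC))
o=ctrl.get_obs();M=Ro.from_rotvec(o['orientation']).as_matrix()
for s in(-1,1):
  for w in(28.3,42):
    for z in (0,-20,-80):
      print(s,w,z,(proj('scene',o['ee_pos']+M@[s*w,z,0])-[270,120])*3.5)
"
```

```text
-1 28.3 0 [228.42930349 397.53862756]
-1 28.3 -20 [229.88177055 366.2582739 ]
-1 28.3 -80 [234.32137648 268.84658547]
-1 42 0 [238.93138026 409.42643451]
-1 42 -20 [240.50355871 377.91377616]
-1 42 -80 [245.31251165 279.72360333]
1 28.3 0 [187.32293538 351.03088139]
1 28.3 -20 [188.33291199 320.69218147]
1 28.3 -80 [191.41007433 226.41804461]
1 42 0 [177.89333051 340.36726444]
1 42 -20 [178.80761851 310.25179575]
1 42 -80 [181.5907566  216.71750476]
```

View pics/z2.png

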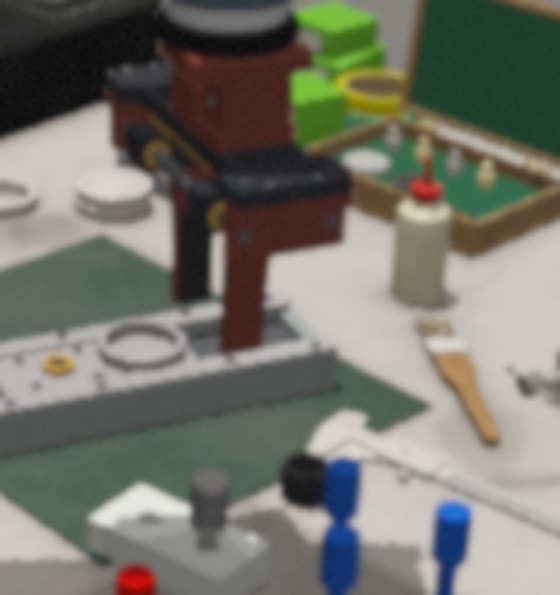

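```bash
python3 -c "
from h import *
o=ctrl.get_obs();print(o['t'],o['ee_pos'],o['qpos'],o['qvel'].round(3))
b=shot('scene','scene2')[120:290,270:430,::-1]
c=shot('top','top2')[140:250,320:440,::-1]
cv2.imwrite('pics/z3.png',np.hstack([cv2.resize(b,(400,425),interpolation=cv2.INTER_CUBIC),cv2.resize(c,(400,425))]))
o=ctrl.get_obs();print(o['t'],o['ee_pos'])
"
```

```text
2.2 [ 503.0482042  -291.18952102  140.20037586] [-5.45310338e-01  4.18826990e-01  1.76276124e+00  2.31520927e-04
  9.61922632e-01 -1.91326176e+00] [ 0.018 -0.016  0.011 -0.001 -0.    -0.002]
2.3 [ 503.41019656 -290.67660324  140.74540889]
```

View pics/z3.png

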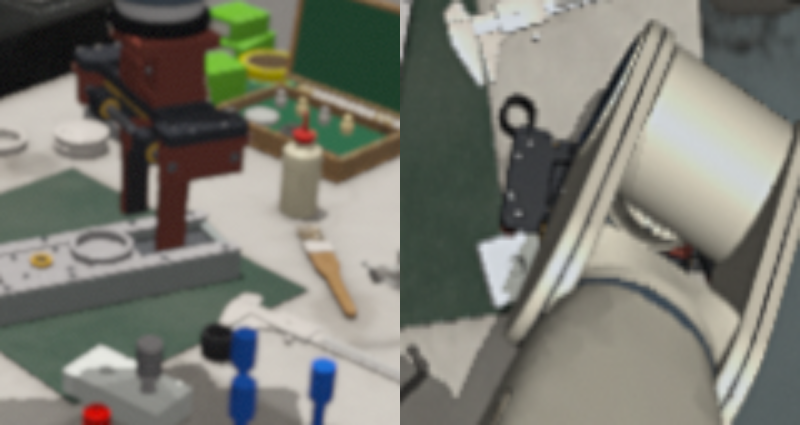

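```bash
python3 -c "
from h import *
o=ctrl.get_obs();M=Ro.from_rotvec(o['orientation']).as_matrix();print(M.round(3))
b=cv2.imread('pics/top2.png')
for zz in(-80,-120):
  for s,q in((1,-1),(1,1),(-1,1),(-1,-1)):
    p=proj('top',o['ee_pos']+M@[s*89,zz,q*37.5]);print(zz,s,q,p.round(1),((p-[320,140])*5).round())
    cv2.circle(b,tuple(p.round().astype(int)),1,(0,0,255) if zz==-80 else (0,255,0),-1)
cv2.imwrite('pics/z4.png',cv2.resize(b[140:250,320:440],None,fx=5,fy=5))
b=cv2.imread('pics/scene2.png')
for zz in(-80,-120):
  for s,q in((1,-1),(1,1),(-1,1),(-1,-1)):
    p=proj('scene',o['ee_pos']+M@[s*89,zz,q*37.5])
    cv2.circle(b,tuple(p.round().astype(int)),1,(0,0,255) if zz==-80 else (0,255,0),-1)
cv2.imwrite('pics/z5.png',cv2.resize(b[80:240,260:420],None,fx=3.5,fy=3.5))
"
```

```text
[[ 0.2   -0.001 -0.98 ]
 [ 0.98   0.001  0.2  ]
 [ 0.    -1.     0.001]]
-80 1 -1 [350.1 175. ] [150. 175.]
-80 1 1 [344.7 203.5] [124. 318.]
-80 -1 1 [412.8 217.4] [464. 387.]
-80 -1 -1 [417.6 188.9] [488. 244.]
-120 1 -1 [352.3 172.3] [162. 161.]
-120 1 1 [346.8 201.7] [134. 309.]
-120 -1 1 [417.1 216. ] [486. 380.]
-120 -1 -1 [422.1 186.6] [510. 233.]
```

View pics/z4.png

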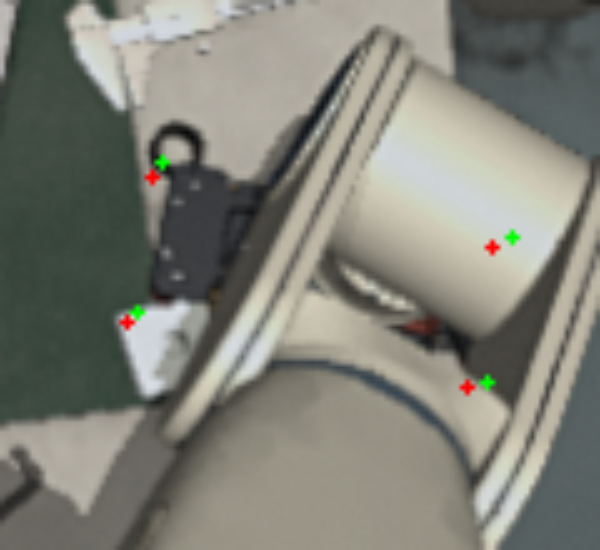

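View pics/z5.png

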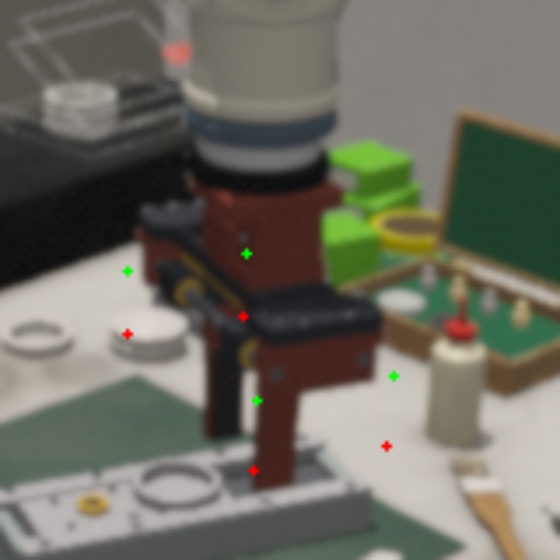

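```bash
python3 -c "
from h import *
go(503.8,-293.5,46,1.368)"
```

```text
t 2.3 pos [ 503.4 -290.7  140.7] F [ 0.3  0.4 -0.4] w 56.8
d [-0.27, 9.47, -0.1] r [-0.0008, 0.0011, 0.0004]
```

>>> {"fn": "carry_out", "kwargs": {
  "delta_pos": [
    [-0.27,2.5,-0.1],
    [-0.27,5,-0.1],
    [-0.27,7.5,-0.1],
    [-0.27,9,-0.1],
    [-0.27,9.4,-0.1],
    [-0.27,9.4,-0.1]
  ],
  "rotation": [
    [0,0,0],
    [0,0,0],
    [0,0,0],
    [0,0,0],
    [0,0,0],
    [0,0,0]
  ]
}}

```text
t: 2.8
ee_pos: [503.6, -293.5, 46.1]
orientation: [-1.296, -1.058, 1.06]
ft_force: [0.3, 0.0, 0.6]
width: 57.1
```

```bash
python3 -c "
from h import *
go(503.8,-293.5,41,1.368)
b=shot('scene','scene3')[180:310,270:400,::-1]
cv2.imwrite('pics/z6.png',cv2.resize(b,None,fx=4.6,fy=4.6,interpolation=cv2.INTER_CUBIC))
go(503.8,-293.5,41,1.368)
"
```

```text
t 2.8 pos [ 503.6 -293.5   46.1] F [0.3 0.  0.6] w 57.1
d [-0.0, 0.51, -0.02] r [-0.0022, 0.0013, 0.0008]
t 2.85 pos [ 504.5 -294.1   47.2] F [-0.3 -0.5  0.7] w 56.6
d [0.05, 0.62, 0.08] r [-0.0003, 0.0012, 0.0001]
```

View pics/z6.png

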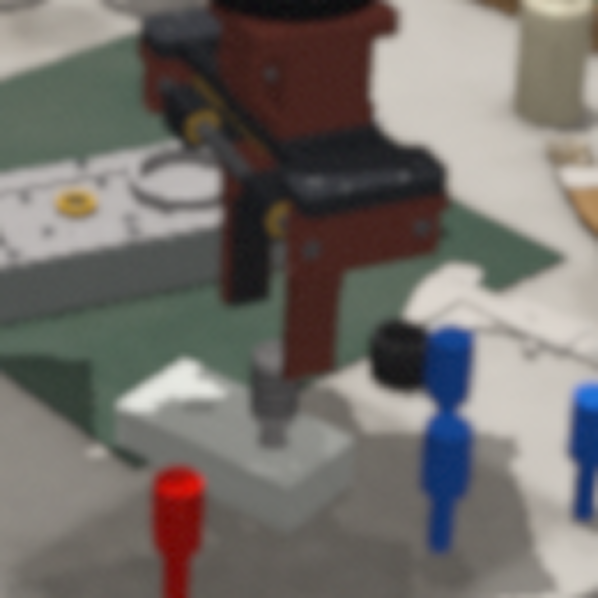

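>>> {"fn": "carry_out", "kwargs": {
  "delta_pos": [
    [0,0,0],
    [0,0,0],
    [0,0,0],
    [0,0,0],
    [0,0,0],
    [0,0,0]
  ],
  "rotation": [
    [0,0,0],
    [0,0,0],
    [0,0,0],
    [0,0,0],
    [0,0,0],
    [0,0,0]
  ],
  "hand": 255
}}

```text
t: 3.35
ee_pos: [504.5, -295.0, 47.1]
orientation: [-1.299, -1.059, 1.058]
ft_force: [-0.5, 0.6, -0.6]
width: 20.2
```

```bash
python3 -c "
from h import *
go(503.8,-293.5,46,1.368)
b=shot('scene','scene4')[180:310,270:400,::-1]
cv2.imwrite('pics/z7.png',cv2.resize(b,None,fx=4.6,fy=4.6,interpolation=cv2.INTER_CUBIC))
"
```

```text
t 3.35 pos [ 504.5 -295.    47.1] F [-0.5  0.6 -0.6] w 20.2
d [0.14, 0.11, 0.1] r [0.0005, -0.0001, -0.0002]
```

View pics/z7.png

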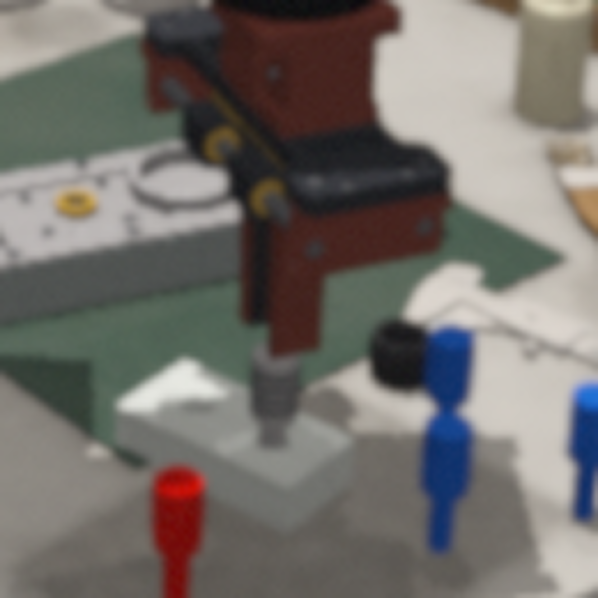

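>>> {"fn": "carry_out", "kwargs": {
  "delta_pos": [
    [0,0,0],
    [0,0,0],
    [0,0,0],
    [0,0,0]
  ],
  "rotation": [
    [0,0,0],
    [0,0,0],
    [0,0,0],
    [0,0,0]
  ]
}}

```text
t: 3.73
ee_pos: [504.3, -294.9, 46.8]
orientation: [-1.298, -1.058, 1.058]
ft_force: [-0.3, 1.1, 0.6]
width: 0.4
```

```bash
python3 -c "
from h import *
go(503.8,-293.5,46,1.368)
b=shot('scene','scene5')[180:310,270:400,::-1]
cv2.imwrite('pics/z8.png',cv2.resize(b,None,fx=4.6,fy=4.6,interpolation=cv2.INTER_CUBIC))
"
```

```text
t 3.73 pos [ 504.3 -294.9   46.8] F [-0.3  1.1  0.6] w 0.4
d [0.13, 0.08, 0.08] r [-0.0001, -0.0001, 0.0]
```

View pics/z8.png

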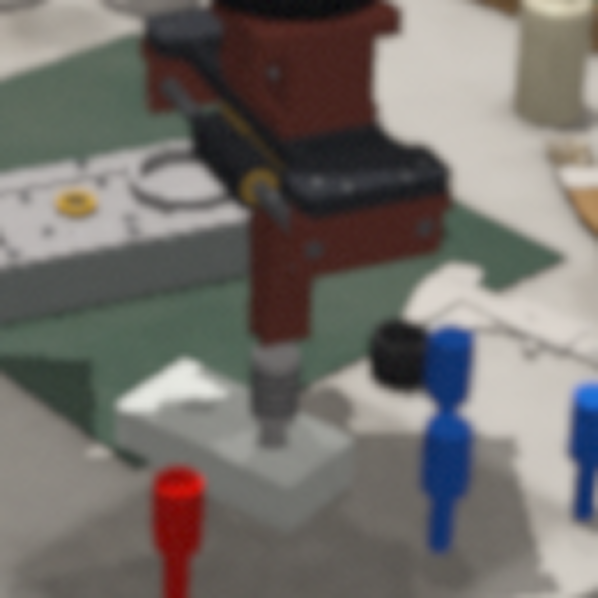

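```bash
python3 -c "
from h import *
b=shot('top','top3')
cv2.imwrite('pics/z9.png',cv2.resize(b[140:250,320:440,::-1],None,fx=5,fy=5,interpolation=cv2.INTER_CUBIC))
for z in (46,66,70,74,78): print(z,proj('scene',[501.6,-308.1,z]), proj('scene',[504.3,-294.9,z]))
for w in (90,): print(proj('top',[504,-294,110]))
print(proj('scene',[504.2,-291,72]),proj('scene',[502.5,-297,72]))
"
```

```text
46 [332.00737279 270.3034546 ] [329.2939542 266.8422346]
66 [332.36682945 262.16218111] [329.6243191  258.75034662]
70 [332.43915013 260.51583909] [329.69077191 257.11423689]
74 [332.51161329 258.86341534] [329.75735067 255.47216588]
78 [332.58421865 257.20488728] [329.82405508 253.82411187]
[374.46786683 200.96185159]
[328.56626159 255.43144251] [329.61380451 257.02710543]
```

View pics/z9.png

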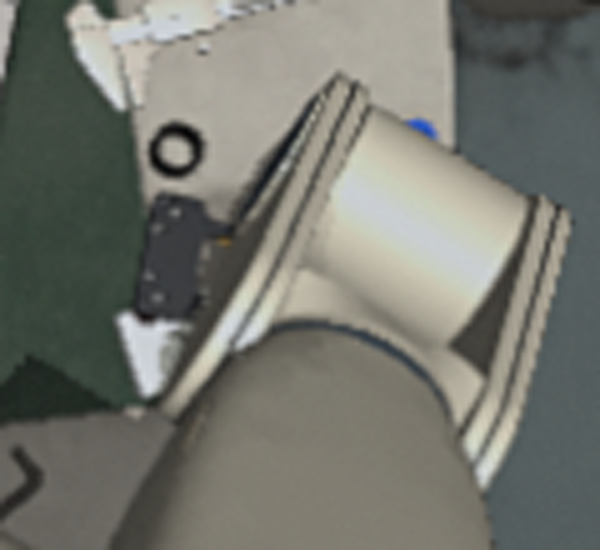

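```bash
python3 -c "
from h import *
Z=lambda u,v:((u+.5)/5-.5+320,(v+.5)/5-.5+140)
S=lambda u,v:((u+.5)/4.6-.5+270,(v+.5)/4.6-.5+180)
for z in (155,175,195): print(z,[plane('top',*Z(*p),z).round(1).tolist() for p in ((157,193),(134,315))], np.array([522.1,-207.7]))
# near end black top plate in scene: corners of near end right (450,175)
for z in (155,175,195): print(z,[plane('scene',*S(*p),z).round(1).tolist() for p in ((148,20),(218,15))])
"
```

```text
155 [[560.7, -222.8, 155.0], [494.4, -209.3, 155.0]] [ 522.1 -207.7]
175 [[557.4, -219.9, 175.0], [492.1, -206.6, 175.0]] [ 522.1 -207.7]
195 [[554.1, -217.0, 195.0], [489.9, -203.9, 195.0]] [ 522.1 -207.7]
155 [[549.2, -121.5, 155.0], [581.4, -135.3, 155.0]]
175 [[525.8, -156.8, 175.0], [556.7, -170.0, 175.0]]
195 [[502.4, -192.1, 195.0], [532.1, -204.7, 195.0]]
```

```bash
python3 -c "
from h import *
S=lambda u,v:((u+.5)/4.6-.5+270,(v+.5)/4.6-.5+180)
for z in (66,70,74,78,82): print(z,*[((proj('scene',p+[z])-[270,180]+.5)*4.6).round() for p in ([491.8,-306.1],[511.4,-310.1],[504.3,-294.9],[497.2,-279.6])])
im=cv2.imread('pics/scene5.png'); print(im[244:262:1,322:342].astype(int).tolist()[0][:1])
m=(im[:,:,2].astype(int)-im[:,:,1]>18)
for r in range(240,262): print(r,[c for c in range(315,350) if m[r,c]][:1],[c for c in range(315,350) if m[r,c]][-1:])
for n in ('scene0','scene5'):
  g=cv2.imread('pics/%s.png'%n)
  print(n); print(g[262:270,320:342].mean(2).astype(int))
"
```

```text
66 [268. 385.] [310. 376.] [277. 365.] [244. 353.]
70 [269. 377.] [310. 368.] [277. 357.] [244. 346.]
74 [269. 370.] [310. 361.] [277. 349.] [244. 338.]
78 [269. 362.] [311. 353.] [277. 342.] [244. 331.]
82 [270. 354.] [311. 345.] [278. 334.] [245. 323.]
[[86, 100, 84]]
240 [325] [337]
241 [325] [336]
242 [325] [336]
243 [325] [336]
244 [325] [336]
245 [325] [336]
246 [325] [336]
247 [325] [336]
248 [325] [336]
249 [325] [336]
250 [325] [336]
251 [325] [336]
252 [326] [336]
253 [327] [334]
254 [327] [330]
255 [] []
256 [] []
257 [] []
258 [] []
259 [] []
260 [] []
261 [] []
scene0
[[146 123 106  91  75  62  60  62  66  67  68  67  66  64  67  76  83  88
   97 107 120 137]
 [188 171 154 129  94  67  62  65  65  65  66  64  67  65  67  76  92 109
  124 137 145 153]
 [211 205 196 171 126  80  64  62  62  64  64  65  65  66  73  95 118 138
  148 153 154 155]
 [218 217 212 195 149  91  65  62  63  64  67  66  64  68  91 123 143 154
  156 157 155 154]
 [219 219 217 202 157  93  65  63  65  67  69  68  65  70 103 138 154 157
  157 157 156 154]
 [220 219 217 204 158  95  62  60  63  64  65  
[... 284 characters left out ...]
0  70  71  70  69  78  84  91
  100 111 125 143]
 [139 127 116 100  79  62  64  66  69  70  68  69  71  71  68  73  81  98
  119 131 139 149]
 [151 144 136 118  91  67  62  64  67  68  68  69  68  65  66  75  88 109
  126 128 126 128]
 [150 145 140 127  97  69  63  65  67  68  70  69  69  67  74  87 100 111
  118 114 110 109]
 [145 142 139 128  98  69  62  66  69  73  73  73  69  68  78  95 104 109
  109 108 106 104]
 [141 142 141 129 100  70  63  66  66  70  70  70  67  68  79  97 104 106
  106 107 105 105]
 [142 141 140 129 102  74  65  67  69  70  71  71  70  69  82 100 107 107
  107 107 106 105]
 [141 141 141 132 108  80  68  67  67  69  71  69  70  75  94 114 116 112
  110 108 106 105]]
```

```bash
python3 -c "
from h import *
print(K('scene')[4][0])
go(502.8,-292.5,26,1.368)"
```

```text
[ 0.85567239 -0.5173628  -0.01266818]
t 3.83 pos [ 504.3 -294.9   46.7] F [-0.1  0.7  0.4] w 0.8
d [0.2, 2.07, 0.2] r [-0.0001, -0.0, 0.0]
```

>>> {"fn": "carry_out", "kwargs": {
  "delta_pos": [
    [0.2,0,0.2],
    [0.2,0,0.2],
    [0.2,0,0.2],
    [0.2,0,0.2],
    [0.2,0,0.2],
    [0.2,0.5,0.2],
    [0.2,1,0.2],
    [0.2,1.5,0.2],
    [0.2,2,0.2],
    [0.2,2,0.2]
  ],
  "rotation": [
    [0,0,0],
    [0,0,0],
    [0,0,0],
    [0,0,0],
    [0,0,0],
    [0,0,0],
    [0,0,0],
    [0,0,0],
    [0,0,0],
    [0,0,0]
  ],
  "hand": 110
}}

```text
t: 4.67
ee_pos: [502.0, -292.1, 25.4]
orientation: [-1.296, -1.058, 1.059]
ft_force: [0.7, 0.1, -0.1]
width: 50.1
```

```bash
python3 -c "
from h import *
b=shot('scene','scene6')[180:310,270:400,::-1]
cv2.imwrite('pics/z10.png',cv2.resize(b,None,fx=4.6,fy=4.6,interpolation=cv2.INTER_CUBIC))
go(502.8,-292.5,6,1.368)"
```

```text
t 4.72 pos [ 502.2 -292.2   25.9] F [-0.6  0.2 -0.4] w 50.2
d [-0.02, 1.99, -0.06] r [-0.0015, -0.0, 0.0005]
```

View pics/z10.png

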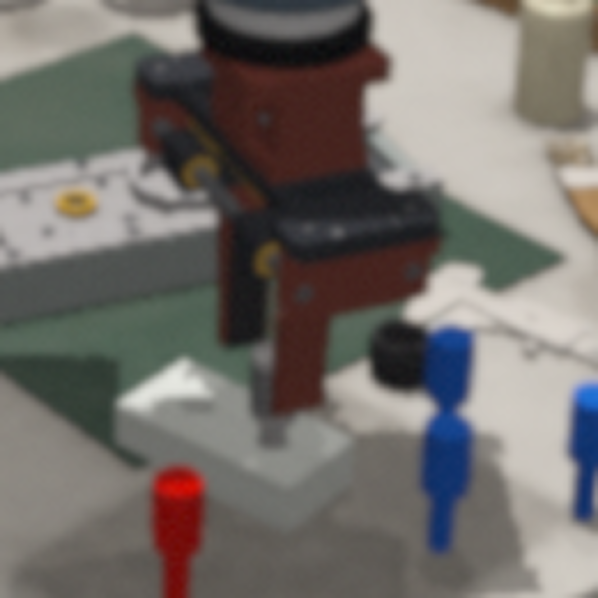

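>>> {"fn": "carry_out", "kwargs": {
  "delta_pos": [
    [0,0.5,0],
    [0,1.0,0],
    [0,1.4,0],
    [0,1.7,0],
    [0,1.8,0],
    [0,1.8,0]
  ],
  "rotation": [
    [0,0,0],
    [0,0,0],
    [0,0,0],
    [0,0,0],
    [0,0,0],
    [0,0,0]
  ]
}}

```text
t: 5.22
ee_pos: [502.6, -292.4, 8.4]
orientation: [-1.298, -1.058, 1.059]
ft_force: [-0.4, -0.2, 0.4]
width: 50.0
```

```bash
python3 -c "
from h import *
b=shot('scene','scene7')[180:310,270:400,::-1]
cv2.imwrite('pics/z11.png',cv2.resize(b,None,fx=4.6,fy=4.6,interpolation=cv2.INTER_CUBIC))
go(502.8,-292.5,6,1.368)"
```

```text
t 5.27 pos [ 502.7 -292.5    8.6] F [ 0.3 -0.1 -0.3] w 50.1
d [0.0, 0.26, -0.01] r [-0.0002, -0.0, 0.0001]
```

View pics/z11.png

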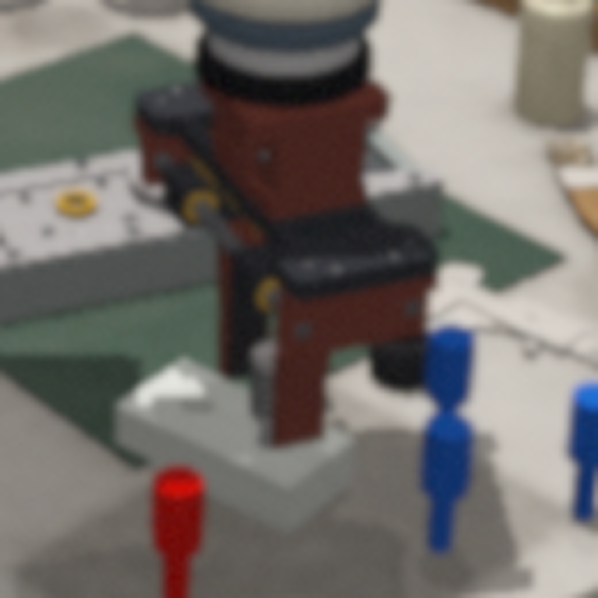

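>>> {"fn": "carry_out", "kwargs": {
  "delta_pos": [
    [0,0,-0.15],
    [0,0,-0.15],
    [0,0,-0.15],
    [0,0,-0.15],
    [0,0,-0.15],
    [0,0,-0.15],
    [0,0,-0.15],
    [0,0,-0.15]
  ],
  "rotation": [
    [0,0,0],
    [0,0,0],
    [0,0,0],
    [0,0,0],
    [0,0,0],
    [0,0,0],
    [0,0,0],
    [0,0,0]
  ],
  "hand": 255
}}

```text
t: 5.93
ee_pos: [504.3, -292.9, 8.9]
orientation: [-1.298, -1.059, 1.058]
ft_force: [0.6, -0.1, 1.7]
width: 21.8
```

```bash
python3 -c "
from h import *
go(502.8,-292.5,6,1.368)
b=shot('scene','scene8')[180:310,270:400,::-1]
cv2.imwrite('pics/z12.png',cv2.resize(b,None,fx=4.6,fy=4.6,interpolation=cv2.INTER_CUBIC))
go(502.8,-292.5,6,1.368)"
```

```text
t 5.93 pos [ 504.3 -292.9    8.9] F [ 0.6 -0.1  1.7] w 21.8
d [0.0, 0.29, 0.16] r [0.0001, -0.0, -0.0]
t 5.98 pos [ 504.3 -292.9    8.9] F [-0.   0.5  1.3] w 21.6
d [0.01, 0.29, 0.16] r [0.0002, -0.0001, -0.0]
```

View pics/z12.png

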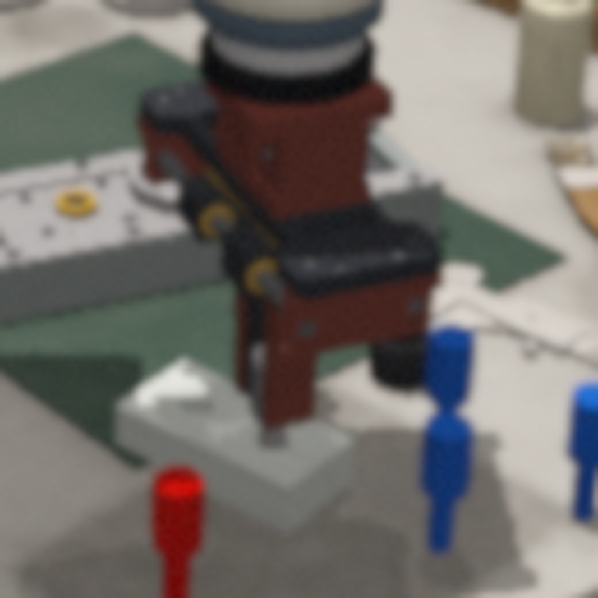

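>>> {"fn": "carry_out", "kwargs": {
  "delta_pos": [
    [0,-0.3,0],
    [0,-1,0],
    [0,-2,0],
    [0,-3.5,0],
    [0,-5,0],
    [0,-6.5,0],
    [0,-7.5,0],
    [0,-8,0]
  ],
  "rotation": [
    [0,0,0],
    [0,0,0],
    [0,0,0],
    [0,0,0],
    [0,0,0],
    [0,0,0],
    [0,0,0],
    [0,0,0]
  ]
}}

```text
t: 6.65
ee_pos: [505.2, -293.4, 91.0]
orientation: [-1.301, -1.06, 1.058]
ft_force: [0.1, -1.4, -0.7]
width: 21.2
```

```bash
python3 -c "
from h import *
go(531.3,-81.6,84,1.368)"
```

```text
t 6.65 pos [ 505.2 -293.4   91. ] F [ 0.1 -1.4 -0.7] w 21.2
d [21.28, 0.68, 1.71] r [0.0027, -0.0001, -0.001]
```

>>> {"fn": "carry_out", "kwargs": {
  "delta_pos": [
    [1,0,0.1],
    [3.5,0,0.3],
    [7,0.2,0.6],
    [10.5,0.3,0.9],
    [14,0.5,1.1],
    [17,0.6,1.4],
    [19.3,0.7,1.6],
    [20.8,0.7,1.7],
    [21.3,0.7,1.75],
    [21.3,0.7,1.75],
    [21.3,0.7,1.75]
  ],
  "rotation": [
    [0,0,0],
    [0,0,0],
    [0,0,0],
    [0,0,0],
    [0,0,0],
    [0,0,0],
    [0,0,0],
    [0,0,0],
    [0,0,0],
    [0,0,0],
    [0,0,0]
  ]
}}

```text
t: 7.57
ee_pos: [529.7, -80.7, 81.4]
orientation: [-1.298, -1.058, 1.059]
ft_force: [-0.2, -0.1, -0.3]
width: 21.1
```

```bash
python3 -c "
from h import *
go(531.3,-81.6,60,1.368)
b=shot('scene','scene9')[150:270,220:370,::-1]
cv2.imwrite('pics/z13.png',cv2.resize(b,None,fx=5,fy=5,interpolation=cv2.INTER_CUBIC))
b=shot('top','top9')[140:250,250:370,::-1]
cv2.imwrite('pics/z14.png',cv2.resize(b,None,fx=5,fy=5,interpolation=cv2.INTER_CUBIC))
go(531.3,-81.6,60,1.368)"
```

```text
t 7.57 pos [529.7 -80.7  81.4] F [-0.2 -0.1 -0.3] w 21.1
d [-0.06, 2.14, -0.18] r [-0.0007, 0.0006, -0.0002]
t 7.67 pos [529.8 -81.5  81.6] F [-0.5  0.2 -0.1] w 21.5
d [0.02, 2.16, -0.15] r [-0.0003, -0.0009, -0.0002]
```

View pics/z13.png

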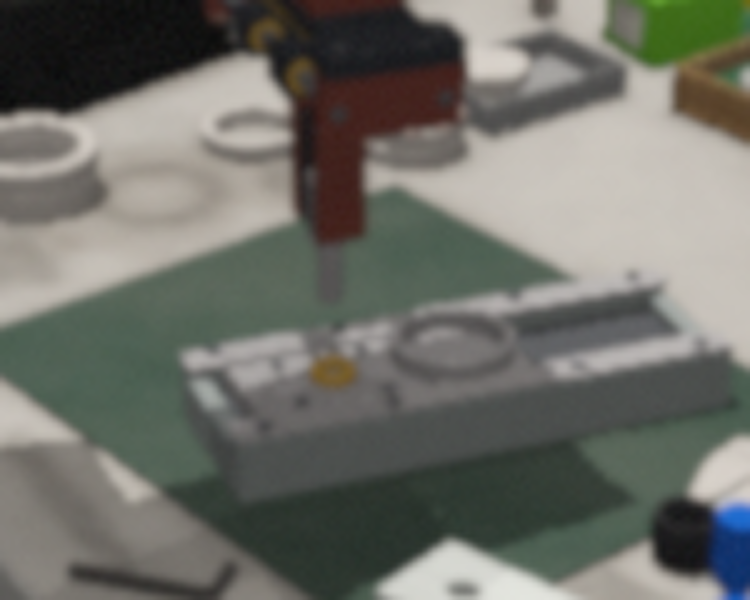

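View pics/z14.png

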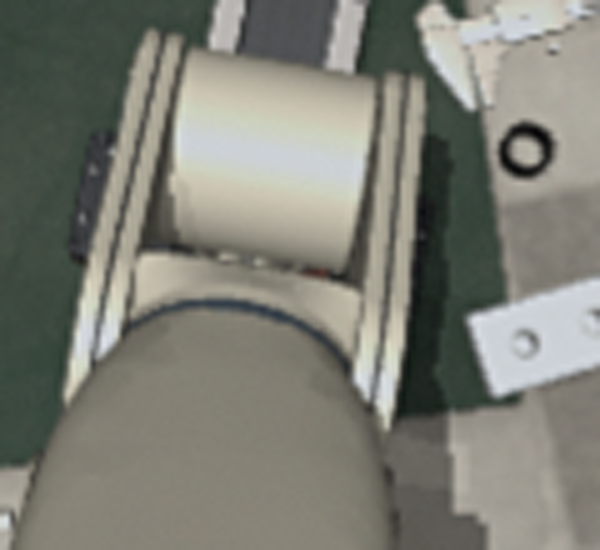

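```bash
python3 -c "
from h import *
b=np.array([529.4,-84.8])
for p in ([*b,41],[*b,76],[*b,77.5],[*b,80]): print(p,((proj('scene',p)-[220,150]+.5)*5-.5).round(1))
print(((proj('scene',[b[0]-.45*5,b[1]-.76*5,77.5])-[220,150]+.5)*5-.5).round(1),((proj('scene',[b[0]+.856*5,b[1]-.517*5,77.5])-[220,150]+.5)*5-.5).round(1))
im=cv2.imread('pics/scene9.png').mean(2).astype(int)
print(im[196:214,278:296])
im=cv2.imread('pics/scene9.png');h=cv2.cvtColor(im,cv2.COLOR_BGR2HSV)
print(h[220:230,278:296,1])
"
```

```text
[np.float64(529.4), np.float64(-84.8), 41] [332.2 369.5]
[np.float64(529.4), np.float64(-84.8), 76] [331.7 305. ]
[np.float64(529.4), np.float64(-84.8), 77.5] [331.7 302.2]
[np.float64(529.4), np.float64(-84.8), 80] [331.7 297.5]
[331.9 306.6] [342.3 302.1]
[[ 91  91  88  77  64  50  45  42  42  44  44  45  47  48  60  77  85  89]
 [ 91  91  89  83  73  56  47  47  46  49  52  56  60  64  72  81  86  88]
 [ 91  91  90  87  79  65  57  59  60  64  64  73  76  79  84  85  87  87]
 [ 92  91  92  90  84  76  71  75  76  76  79  83  87  87  87  88  87  87]
 [ 91  92  92  91  88  82  81  83  84  83  84  87  90  91  90  90  88  88]
 [ 91  92  93  92  89  85  82  83  85  85  85  88  91  91  92  91  89  88]
 [ 92  92  93  92  90  85  82  84  84  83  85  88  91  90  91  90  89  88]
 [ 92  94  94  92  92  86  83  83  85  83  84  87  90  91  89  89  91  90]
 [ 92  94  94  94  90  86  83  83  83  82  85  89  90  91  90  90  90  91]
 [ 94  95  93  93  90  86  82  83  83  82  84  88  91  92  92  91  92  90]
 [ 93  94  94  93  91  86  84  83  83  83  84  89  92  93  93  92  91  92]
 [ 95  96  94  93
[... 559 characters left out ...]
 11   8   5   8   7   7]
 [  8   8   8  12  24  52  63  84 101  94  68  43  27  16   9   9   9  11]
 [  6   9   9  17  46  97 119 132 141 140 129 104  70  36  14   7   9   9]
 [  8   8  10  27  81 134 154 140 132 131 149 146 110  50  16  11   9   6]
 [ 10   9  12  39 103 158 157 132 115 126 147 159 125  61  19   9   7   7]
 [  8   8  14  35  93 146 159 144 137 144 156 159 113  54  19   7   9   9]
 [  9   9   9  23  58  95 124 137 137 140 133 112  72  33  12  10  10  10]
 [  7  11   7  14  25  40  61  75  80  85  72  49  30  17  10  10  10   8]
 [  9   7   8   8  13  15  23  30  32  29  25  20  12  12  10  10  10   8]
 [  5   6   6   6  10  10  10  13  12  10  12  12  10  10   9   7   7  10]]
```

```bash
cat >> h.py <<'E'
def bushc(im):  # rgb
    h=cv2.cvtColor(im,cv2.COLOR_RGB2HSV); s=h[:,:,1].astype(float); hu=h[:,:,0]
    m=((hu>=12)&(hu<=32)&(s>70)); m[:, :]=m
    n,l,st,c=cv2.connectedComponentsWithStats(m.astype(np.uint8)); return [(st[i].tolist(),c[i].round(2)) for i in range(1,n) if st[i,4]>15 and 260<c[i][0]<330 and 190<c[i][1]<250]
E
python3 -c "
from h import *
for n in('scene0','scene9'):
  im=cv2.imread('pics/%s.png'%n)[:,:,::-1]; print(n,bushc(im))
h=cv2.cvtColor(im,cv2.COLOR_RGB2HSV)
print(h[196:214,278:296,1]); 
"
```

```text
scene0 [([282, 221, 9, 6, 43], array([286.21, 223.65]))]
scene9 [([282, 221, 9, 7, 49], array([286.12, 224.1 ]))]
[[ 38  36  32  22  26  85 127 149 147 141 141 137 126 118  72  34  35  41]
 [ 36  33  29  23  20  65 114 124 126 113 103  87  72  57  37  35  38  42]
 [ 36  36  33  27  19  43  70  67  70  55  50  27  31  30  31  35  39  40]
 [ 31  33  35  31  25  16  23  26  25  22  22  31  35  35  35  39  42  42]
 [ 33  33  35  33  30  18  12   6   9   9  20  30  33  33  33  36  42  42]
 [ 33  31  33  31  32  20   6  12  12   9  17  29  36  36  35  36  39  44]
 [ 33  33  33  33  29  23   9   9   9   6  17  27  36  38  36  39  39  39]
 [ 33  30  35  33  31  20   9   9  12   6  17  32  38  36  39  39  38  39]
 [ 33  30  32  30  29  22   6  12   9   9  17  29  36  36  38  36  38  38]
 [ 35  34  30  33  29  20   9   9   9   9  17  32  38  33  35  38  38  38]
 [ 33  32  32  35  31  20   6   9   6   6  17  29  33  33  33  35  38  35]
 [ 32  34  32  33  29  22   6   9   9   6  17  26  30  33  33  37  35  35]
 [ 31  32  30  30  28  20  12   6   6   6  17  26  33  33  33  35  35  35]
 [ 30  30  29  32  28  22  12   6   9  12  22  31  33  35  37  35  37  35]
 [ 30  32  30  35  28  29  25  17  17  22  27  30  30  33  35  35  35  35]
 [ 35  35  33  35  33  31  29  29  32  31  33  33  33  30  38  33  35  38]
 [ 35  38  35  36  35  33  36  38  36  36  36  36  33  36  38  33  30  28]
 [ 35  36  36  36  38  36  38  39  41  39  34  34  33  28  23  20  19  16]]
```

```bash
python3 -c "
from h import *
a=cv2.imread('pics/top0.png')
g=cv2.cvtColor(a,cv2.COLOR_BGR2HSV)
print('head gray');print(a[195:213,362:382].mean(2).astype(int))
print('bush sat');print(g[186:204,288:306,1]);print(a[186:204,288:306].mean(2).astype(int))
"
```

```text
head gray
[[130 126 127 136 140 151 162 168 191 215 226 226 227 211 163 133 129 131
  130 130]
 [137 143 156 178 186 205 226 227 225 226 224 224 225 226 184 139 131 133
  134 133]
 [180 194 209 227 226 226 227 226 225 224 223 223 224 225 200 151 131 136
  136 132]
 [225 225 225 225 225 225 218 206 207 213 217 218 222 226 208 159 129 135
  134 132]
 [223 223 221 223 225 217 176 148 162 179 188 196 209 223 226 183 141 134
  132 133]
 [222 222 222 225 221 178 130 166 192 191 187 187 188 211 226 200 156 136
  134 131]
 [221 221 223 226 201 125 140 194 201 197 192 188 187 207 223 209 162 135
  133 131]
 [222 221 224 227 173  71 153 206 205 200 194 190 187 197 217 226 179 136
  132 133]
 [221 221 224 226 167  56 143 205 211 204 198 192 191 202 220 226 190 143
  130 132]
 [222 222 223 224 168  56  91 172 211 209 201 194 197 216 224 226 208 156
  130 130]
 [222 222 223 226 185  90  46 110 170 183 181 183 201 219 223 225 226 177
  134 130]
 [221 222 223 225 211 163 105  67  83 108 148 177 206 223 221 223 226 189
  143 130]
 [222 221 221 224 226 222 195 160 155 166 201 224 224 222 222 223 225 
[... 2451 characters left out ...]
155 124 203 206 204 201]
 [178 204 202 205 196 170 148  79  79  93  92 106 152 137 203 207 205 198]
 [206 207 201 204 201 191 143 121  98  99 113 127 158 172 205 206 204 191]
 [206 207 203 204 200 192 156 162 134 114 135 152 174 202 207 206 204 189]
 [207 208 204 204 201 201 197 175 150 155 154 159 199 206 205 205 204 197]
 [204 184 184 204 201 202 207 208 208 207 203 202 204 204 207 206 202 200]
 [196 112 112 179 202 203 206 208 208 207 206 201 203 204 209 208 201 193]
 [201 125 113 154 200 204 207 208 207 204 204 200 201 189 203 207 196 171]
 [207 174 176 200 204 205 208 210 205 204 204 201 192 133 162 199 198 178]
 [212 209 206 204 204 207 208 209 206 204 204 203 192 111 114 187 200 186]]
```

```bash
python3 -c "
from h import *
go(531.4,-81.6,50,1.368)"
```

```text
t 7.67 pos [529.8 -81.5  81.6] F [-0.5  0.2 -0.1] w 21.5
d [0.02, 3.16, -0.16] r [-0.0003, -0.0009, -0.0002]
```

>>> {"fn": "carry_out", "kwargs": {
  "delta_pos": [
    [0,0.3,-0.05],
    [0,1,-0.1],
    [0,1.8,-0.16],
    [0,2.5,-0.16],
    [0,3,-0.16],
    [0,3.15,-0.16],
    [0,3.15,-0.16],
    [0,3.15,-0.16]
  ],
  "rotation": [
    [0,0,0],
    [0,0,0],
    [0,0,0],
    [0,0,0],
    [0,0,0],
    [0,0,0],
    [0,0,0],
    [0,0,0]
  ]
}}

```text
t: 8.33
ee_pos: [531.6, -81.0, 50.1]
orientation: [-1.298, -1.058, 1.059]
ft_force: [-0.5, 0.4, -0.8]
width: 21.8
```

```bash
python3 -c "
from h import *
go(531.3,-81.6,40,1.368)
im=shot('scene','scene10')
print(bushc(im))
h=cv2.cvtColor(im,cv2.COLOR_RGB2HSV)
print(h[210:230,278:296,1]); print(im[210:230,278:296].mean(2).astype(int))
cv2.imwrite('pics/z15.png',cv2.resize(im[170:250,230:340,::-1],None,fx=7,fy=7,interpolation=cv2.INTER_CUBIC))
go(531.3,-81.6,40,1.368)"
```

```text
t 8.33 pos [531.6 -81.   50.1] F [-0.5  0.4 -0.8] w 21.8
d [-0.07, 1.01, 0.01] r [-0.0003, 0.0001, -0.0]
[([282, 221, 9, 7, 49], array([286.08, 224.14]))]
[[ 29  32  30  30  26  22  38  68  70  55  48  34  28  26  25  32  31  36]
 [ 35  35  30  30  28  27  22  20  26  22  22  24  27  31  33  36  35  35]
 [ 38  38  36  35  35  32  21  12  12  15  12  22  29  36  38  36  32  26]
 [ 36  38  36  38  39  32  18   9   6   9   6  22  23  24  21  17  13  12]
 [ 38  38  35  33  36  30  15   9   9   9   9  11   9  10   8   8   7   8]
 [ 27  29  28  26  23  16  12   9  12   9   8   7   8   8   9   8   8   9]
 [ 13  14  15  13   8  11   6   6   9  11  10   8  10   8   9   9   8   9]
 [ 10   8   5   7   8   8   6   6   9   9  10  10   8  10  10  10   8  10]
 [  8   9   9   7  10  10  11   9   9   9  10   9   8   8  10   7   8   8]
 [  8   9   9   7   8   8   9   9   6  12   8   9   9   7   7   8   9   7]
 [  7   9   8   9  17  28  32  26  18  18  24  19  14  10   8   9   9   8]
 [  8   7  10  15  37  69  82  67  52  60  69  60  38  20  12   7   9   9]
 [  9   9  12  28  71 113 126 115 102 106 120
[... 1460 characters left out ...]
8 146 127 110  99  91  87  83  81  81  84  88  95  99 105 111 113 114]
 [152 142 122 105  93  87  81  82  82  82  82  84  93  98 103 109 112 113]
 [133 129 116 102  90  83  83  86  87  87  85  84  89  93 101 105 106 109]
 [118 115 111 101  89  83  83  85  87  86  85  82  86  93 101 102 101 103]
 [110 107 106  99  93  89  85  85  86  85  85  85  89  95  99 100 101  99]
 [104 104 102 100  97  95  93  90  91  90  91  93  96 100 101 101 101  99]
 [101  97  95  96  99  98  99  98  97  98  98  99 101 102 104 104 103 100]
 [ 98  88  83  89  97 100 100 101 101 104 102 102 101 102 104 107 105 101]]
t 8.38 pos [531.7 -81.   50.4] F [-0.3 -0.6 -1.8] w 21.2
d [-0.07, 1.04, 0.03] r [0.0002, 0.0001, -0.0]
```

View pics/z15.png

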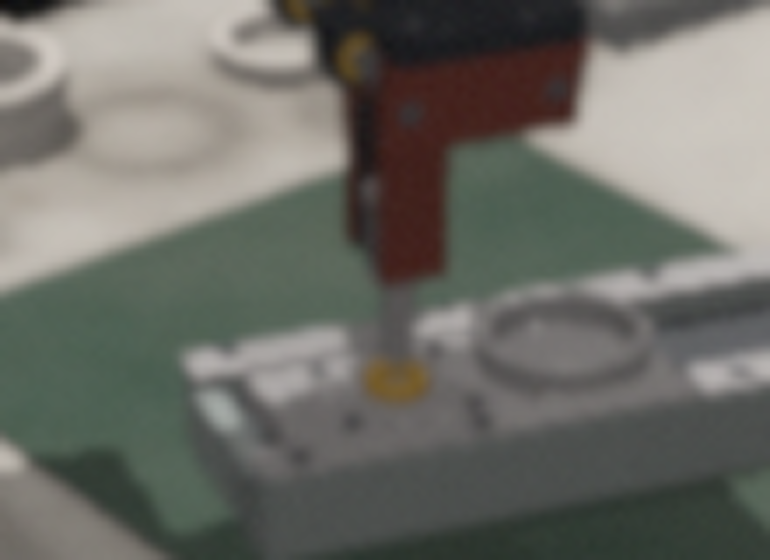

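>>> {"fn": "carry_out", "kwargs": {
  "delta_pos": [
    [0,0.15,0],
    [0,0.3,0],
    [0,0.45,0],
    [0,0.55,0],
    [0,0.55,0]
  ],
  "rotation": [
    [0,0,0],
    [0,0,0],
    [0,0,0],
    [0,0,0],
    [0,0,0]
  ]
}}

```text
t: 8.8
ee_pos: [531.5, -81.0, 44.6]
orientation: [-1.298, -1.058, 1.059]
ft_force: [-0.4, -0.4, -1.7]
width: 21.5
```

>>> {"fn": "carry_out", "kwargs": {
  "delta_pos": [
    [0,0.1,0],
    [0,0.2,0],
    [0,0.2,0]
  ],
  "rotation": [
    [0,0,0],
    [0,0,0],
    [0,0,0]
  ]
}}

```text
t: 9.05
ee_pos: [531.5, -81.0, 42.6]
orientation: [-1.298, -1.058, 1.059]
ft_force: [-0.1, 0.7, -0.7]
width: 21.3
```

>>> {"fn": "carry_out", "kwargs": {
  "delta_pos": [
    [0,0.1,0],
    [0,0.2,0],
    [0,0.2,0]
  ],
  "rotation": [
    [0,0,0],
    [0,0,0],
    [0,0,0]
  ]
}}

```text
t: 9.3
ee_pos: [531.5, -81.0, 40.6]
orientation: [-1.298, -1.058, 1.059]
ft_force: [-0.1, 0.5, -0.8]
width: 21.2
```

>>> {"fn": "carry_out", "kwargs": {
  "delta_pos": [
    [0,0.1,0],
    [0,0.2,0],
    [0,0.2,0]
  ],
  "rotation": [
    [0,0,0],
    [0,0,0],
    [0,0,0]
  ]
}}

```text
t: 9.55
ee_pos: [531.5, -81.0, 38.6]
orientation: [-1.298, -1.058, 1.059]
ft_force: [-1.0, -0.5, -0.4]
width: 21.4
```

```bash
python3 -c "
from h import *
im=shot('scene','scene11')
cv2.imwrite('pics/z16.png',cv2.resize(im[180:250,240:340,::-1],None,fx=8,fy=8,interpolation=cv2.INTER_CUBIC))
go(531.3,-81.6,30,1.368)"
```

```text
t 9.6 pos [531.5 -81.   38.7] F [-0.3  0.1 -1.6] w 21.3
d [-0.06, 0.87, 0.01] r [-0.0003, 0.0, -0.0]
```

View pics/z16.png

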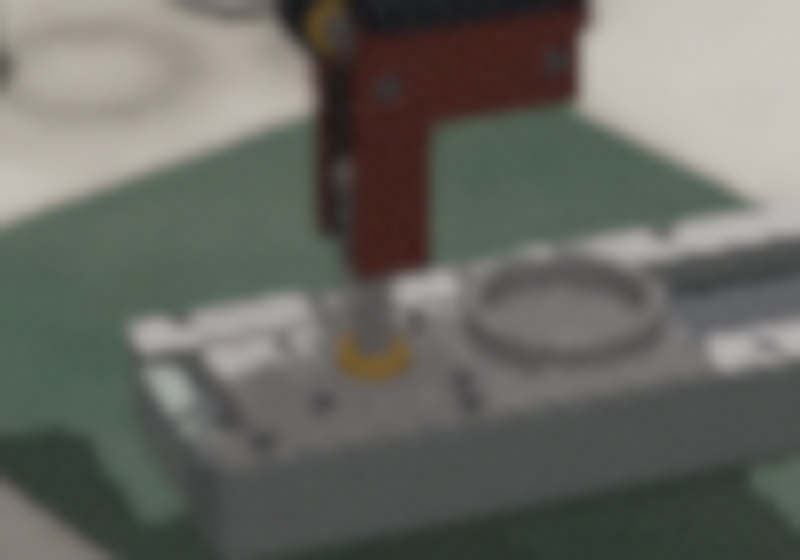

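The shank at (372,330) goes into the brass ring at (374,355), and the ring shows on both sides and in front. So the pin is in the bore, and I'll keep going down.

>>> {"fn": "carry_out", "kwargs": {
  "delta_pos": [
    [0,0.2,0],
    [0,0.4,0],
    [0,0.6,0],
    [0,0.75,0],
    [0,0.8,0]
  ],
  "rotation": [
    [0,0,0],
    [0,0,0],
    [0,0,0],
    [0,0,0],
    [0,0,0]
  ]
}}

```text
t: 10.02
ee_pos: [531.5, -80.9, 30.4]
orientation: [-1.298, -1.058, 1.059]
ft_force: [-0.7, 1.2, -1.1]
width: 20.9
```

>>> {"fn": "carry_out", "kwargs": {
  "delta_pos": [
    [0,0.1,0],
    [0,0.2,0],
    [0,0.2,0]
  ],
  "rotation": [
    [0,0,0],
    [0,0,0],
    [0,0,0]
  ]
}}

```text
t: 10.27
ee_pos: [531.5, -81.0, 28.6]
orientation: [-1.298, -1.058, 1.059]
ft_force: [-0.1, 1.1, -1.3]
width: 21.5
```

>>> {"fn": "carry_out", "kwargs": {
  "delta_pos": [
    [0,0.1,0],
    [0,0.1,0]
  ],
  "rotation": [
    [0,0,0],
    [0,0,0]
  ]
}}

```text
t: 10.43
ee_pos: [531.6, -81.0, 27.7]
orientation: [-1.298, -1.058, 1.059]
ft_force: [0.7, 2.4, -0.7]
width: 21.6
```

```bash
python3 -c "
from h import *
go(531.3,-81.6,24,1.368)"
```

```text
t 10.43 pos [531.6 -81.   27.7] F [ 0.7  2.4 -0.7] w 21.6
d [-0.07, 0.37, 0.01] r [-0.0001, -0.0, 0.0]
```

>>> {"fn": "carry_out", "kwargs": {
  "delta_pos": [
    [0.05,0.05,0],
    [0.05,0.1,0]
  ],
  "rotation": [
    [0,0,0],
    [0,0,0]
  ]
}}

```text
t: 10.6
ee_pos: [531.7, -80.6, 26.8]
orientation: [-1.298, -1.059, 1.059]
ft_force: [0.5, 0.1, -0.9]
width: 21.6
```

>>> {"fn": "carry_out", "kwargs": {
  "delta_pos": [
    [0,0.05,0],
    [0,0.1,0]
  ],
  "rotation": [
    [0,0,0],
    [0,0,0]
  ]
}}

```text
t: 10.77
ee_pos: [531.8, -80.6, 25.8]
orientation: [-1.298, -1.059, 1.059]
ft_force: [-0.5, 0.1, 5.2]
width: 21.5
```

>>> {"fn": "carry_out", "kwargs": {
  "delta_pos": [
    [0,0.05,0],
    [0,0.05,0]
  ],
  "rotation": [
    [0,0,0],
    [0,0,0]
  ]
}}

```text
t: 10.93
ee_pos: [532.0, -80.6, 25.8]
orientation: [-1.299, -1.059, 1.058]
ft_force: [-2.0, -0.8, 5.0]
width: 21.5
```

>>> {"fn": "carry_out", "kwargs": {
  "delta_pos": [
    [0,0,-0.1],
    [0,0,-0.25],
    [0,0,-0.45],
    [0,0,-0.65],
    [0,0,-0.8],
    [0,0,-0.9]
  ],
  "rotation": [
    [0,0,0],
    [0,0,0],
    [0,0,0],
    [0,0,0],
    [0,0,0],
    [0,0,0]
  ]
}}

```text
t: 11.43
ee_pos: [538.2, -81.8, 25.3]
orientation: [-1.294, -1.055, 1.06]
ft_force: [-5.9, 2.4, 8.2]
width: 21.8
```

```bash
cat >> h.py <<'E'
def st():
    o=ctrl.get_obs(); M=Ro.from_rotvec(o['orientation']).as_matrix()
    print('t',round(o['t'],2),o['ee_pos'].round(2),'Ftool(jaw,down,-fx)',(M.T@o['ft_force']).round(1),'mom tool',(M.T@o['moment']).round(2))
E
python3 -c "
from h import *
st();go(531.3,-81.6,24,1.368)"
```

```text
t 11.43 [538.17 -81.75  25.28] Ftool(jaw,down,-fx) [ 1.2 -8.2  6.3] mom tool [ 1.49 -0.02 -0.27]
t 11.43 pos [538.2 -81.8  25.3] F [-5.9  2.4  8.2] w 21.8
d [-0.12, 0.13, 0.68] r [-0.0048, -0.0001, 0.0001]
```

>>> {"fn": "carry_out", "kwargs": {
  "delta_pos": [
    [0,0,-0.15],
    [0,0,-0.3],
    [0,0,-0.5],
    [0,0,-0.7],
    [0,0,-0.8],
    [0,0,-0.8]
  ],
  "rotation": [
    [0,0,0],
    [0,0,0],
    [0,0,0],
    [0,0,0],
    [0,0,0],
    [0,0,0]
  ]
}}

```text
t: 11.93
ee_pos: [546.3, -83.4, 25.3]
orientation: [-1.295, -1.056, 1.06]
ft_force: [-5.2, 1.9, 6.8]
width: 21.5
```

```bash
python3 -c "
from h import *
st();go(531.3,-81.6,24,1.368)"
```

```text
t 11.93 [546.31 -83.42  25.26] Ftool(jaw,down,-fx) [ 0.8 -6.8  5.5] mom tool [ 1.28 -0.03 -0.23]
t 11.93 pos [546.3 -83.4  25.3] F [-5.2  1.9  6.8] w 21.5
d [-0.12, 0.13, 1.51] r [-0.0043, -0.0001, 0.0001]
```

>>> {"fn": "carry_out", "kwargs": {
  "delta_pos": [
    [0,0,-0.1],
    [0,0,-0.2],
    [0,0,-0.3]
  ],
  "rotation": [
    [0,0,0],
    [0,0,0],
    [0,0,0]
  ]
}}

```text
t: 12.18
ee_pos: [548.8, -83.9, 25.2]
orientation: [-1.294, -1.055, 1.06]
ft_force: [-7.2, 2.8, 6.8]
width: 21.6
```

>>> {"fn": "carry_out", "kwargs": {
  "delta_pos": [
    [0,0,-0.1],
    [0,0,-0.2],
    [0,0,-0.3]
  ],
  "rotation": [
    [0,0,0],
    [0,0,0],
    [0,0,0]
  ]
}}

```text
t: 12.43
ee_pos: [551.8, -84.5, 25.2]
orientation: [-1.294, -1.055, 1.06]
ft_force: [-7.1, 2.3, 8.7]
width: 21.8
```

```bash
python3 -c "
from h import *
st()"
```

```text
t 12.43 [551.75 -84.52  25.23] Ftool(jaw,down,-fx) [ 0.8 -8.6  7.5] mom tool [ 1.51  0.01 -0.28]
```

>>> {"fn": "carry_out", "kwargs": {
  "delta_pos": [
    [0,0,-0.1],
    [0,0,-0.2],
    [0,0,-0.3]
  ],
  "rotation": [
    [0,0,0],
    [0,0,0],
    [0,0,0]
  ]
}}

```text
t: 12.68
ee_pos: [554.7, -85.1, 25.2]
orientation: [-1.294, -1.055, 1.06]
ft_force: [-5.9, 2.4, 7.9]
width: 21.6
```

>>> {"fn": "carry_out", "kwargs": {
  "delta_pos": [
    [0,0,-0.1],
    [0,0,-0.2],
    [0,0,-0.3]
  ],
  "rotation": [
    [0,0,0],
    [0,0,0],
    [0,0,0]
  ]
}}

```text
t: 12.93
ee_pos: [557.6, -85.7, 25.2]
orientation: [-1.294, -1.055, 1.06]
ft_force: [-5.4, 2.7, 8.3]
width: 21.2
```

>>> {"fn": "carry_out", "kwargs": {
  "delta_pos": [
    [0,0,-0.1],
    [0,0,-0.2],
    [0,0,-0.3]
  ],
  "rotation": [
    [0,0,0],
    [0,0,0],
    [0,0,0]
  ]
}}

```text
t: 13.18
ee_pos: [560.6, -86.3, 25.3]
orientation: [-1.294, -1.055, 1.06]
ft_force: [-7.0, 2.7, 7.5]
width: 21.0
```

>>> {"fn": "carry_out", "kwargs": {
  "delta_pos": [
    [0,0,-0.1],
    [0,0,-0.2],
    [0,0,-0.3]
  ],
  "rotation": [
    [0,0,0],
    [0,0,0],
    [0,0,0]
  ]
}}

```text
t: 13.43
ee_pos: [564.3, -87.1, 25.3]
orientation: [-1.296, -1.056, 1.06]
ft_force: [-3.8, 1.4, 4.0]
width: 21.4
```

>>> {"fn": "carry_out", "kwargs": {
  "delta_pos": [
    [0,0,-0.1],
    [0,0,-0.2],
    [0,0,-0.3]
  ],
  "rotation": [
    [0,0,0],
    [0,0,0],
    [0,0,0]
  ]
}}

```text
t: 13.68
ee_pos: [569.0, -88.1, 25.2]
orientation: [-1.298, -1.059, 1.058]
ft_force: [-1.2, 1.2, 1.0]
width: 21.5
```

```bash
python3 -c "
from h import *
st()
im=shot('scene','scene12')
cv2.imwrite('pics/z17.png',cv2.resize(im[170:250,240:350,::-1],None,fx=7,fy=7,interpolation=cv2.INTER_CUBIC))
"
```

```text
t 13.68 [569.02 -88.07  25.21] Ftool(jaw,down,-fx) [ 0.9 -1.   1.4] mom tool [ 0.42 -0.   -0.37]
```

View pics/z17.png

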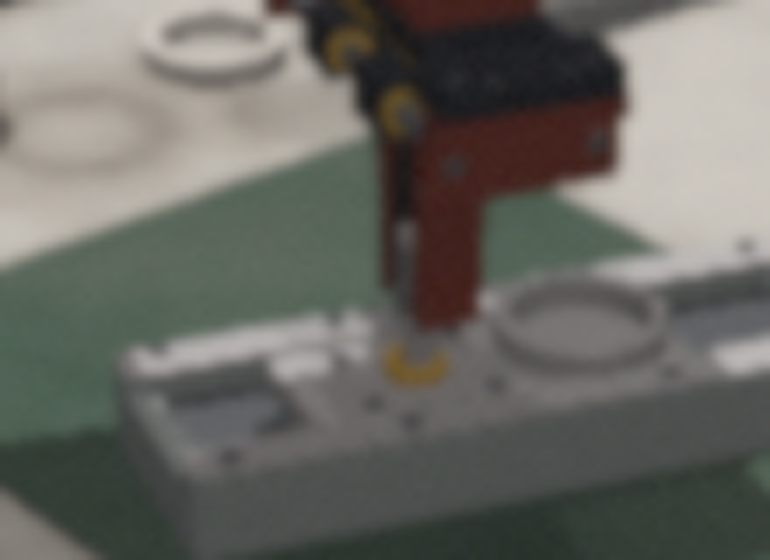

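>>> {"fn": "carry_out", "kwargs": {
  "delta_pos": [
    [0,0.05,0],
    [0,0.1,0],
    [0,0.1,0]
  ],
  "rotation": [
    [0,0,0],
    [0,0,0],
    [0,0,0]
  ]
}}

```text
t: 13.98
ee_pos: [569.2, -88.2, 24.2]
orientation: [-1.299, -1.059, 1.058]
ft_force: [-1.0, 1.7, 0.3]
width: 21.5
```

```bash
python3 -c "
from h import *
st()"
```

```text
t 13.98 [569.18 -88.19  24.23] Ftool(jaw,down,-fx) [ 1.5 -0.3  1.3] mom tool [ 0.23  0.   -0.37]
```

>>> {"fn": "carry_out", "kwargs": {
  "delta_pos": [
    [0,0.05,0],
    [0,0.1,0],
    [0,0.1,0]
  ],
  "rotation": [
    [0,0,0],
    [0,0,0],
    [0,0,0]
  ]
}}

```text
t: 14.23
ee_pos: [569.5, -88.2, 23.5]
orientation: [-1.299, -1.059, 1.058]
ft_force: [0.2, 2.9, 2.8]
width: 21.4
```

>>> {"fn": "carry_out", "kwargs": {
  "delta_pos": [
    [0,0.05,0],
    [0,0.1,0],
    [0,0.1,0]
  ],
  "rotation": [
    [0,0,0],
    [0,0,0],
    [0,0,0]
  ]
}}

```text
t: 14.48
ee_pos: [569.8, -88.3, 22.8]
orientation: [-1.3, -1.06, 1.058]
ft_force: [0.8, 1.3, 5.5]
width: 21.4
```

>>> {"fn": "carry_out", "kwargs": {
  "delta_pos": [
    [0,0.05,0],
    [0,0.1,0],
    [0,0.1,0]
  ],
  "rotation": [
    [0,0,0],
    [0,0,0],
    [0,0,0]
  ]
}}

```text
t: 14.73
ee_pos: [570.1, -88.3, 21.6]
orientation: [-1.3, -1.06, 1.057]
ft_force: [2.4, 2.6, 2.7]
width: 21.6
```

```bash
python3 -c "
from h import *
st();go(569,-88,20,1.368)"
```

```text
t 14.73 [570.11 -88.25  21.63] Ftool(jaw,down,-fx) [ 3.1 -2.7 -1.9] mom tool [-0.42  0.02 -0.68]
t 14.73 pos [570.1 -88.3  21.6] F [2.4 2.6 2.7] w 21.6
d [0.0, 0.16, 0.11] r [0.0023, -0.0001, 0.0002]
```

>>> {"fn": "carry_out", "kwargs": {
  "delta_pos": [
    [0.06,0.05,-0.05],
    [0.06,0.1,-0.07],
    [0.06,0.1,-0.07]
  ],
  "rotation": [
    [0,0,0],
    [0,0,0],
    [0,0,0]
  ]
}}

```text
t: 14.98
ee_pos: [570.5, -88.1, 20.8]
orientation: [-1.3, -1.059, 1.059]
ft_force: [1.3, 0.7, 7.4]
width: 21.6
```

>>> {"fn": "carry_out", "kwargs": {
  "delta_pos": [
    [0,0.05,0],
    [0,0.1,0],
    [0,0.1,0]
  ],
  "rotation": [
    [0,0,0],
    [0,0,0],
    [0,0,0]
  ]
}}

```text
t: 15.23
ee_pos: [570.4, -88.2, 19.9]
orientation: [-1.3, -1.059, 1.058]
ft_force: [0.7, 1.0, 7.2]
width: 20.9
```

```bash
python3 -c "
from h import *
st();go(569,-88,20,1.368)"
```

```text
t 15.23 [570.44 -88.18  19.91] Ftool(jaw,down,-fx) [ 1.2 -7.2 -0.5] mom tool [-0.05  0.11 -0.18]
t 15.23 pos [570.4 -88.2  19.9] F [0.7 1.  7.2] w 20.9
d [-0.01, -0.01, 0.14] r [0.0014, 0.0002, -0.0004]
```

>>> {"fn": "carry_out", "kwargs": {
  "delta_pos": [
    [0,0.05,0],
    [0,0.1,0],
    [0,0.15,0],
    [0,0.2,0],
    [0,0.25,0],
    [0,0.3,0],
    [0,0.3,0]
  ],
  "rotation": [
    [0,0,0],
    [0,0,0],
    [0,0,0],
    [0,0,0],
    [0,0,0],
    [0,0,0],
    [0,0,0]
  ]
}}

```text
t: 15.82
ee_pos: [570.5, -88.2, 17.0]
orientation: [-1.3, -1.059, 1.058]
ft_force: [-0.0, 0.4, 8.7]
width: 21.6
```

```bash
python3 -c "
from h import *
st()"
```

```text
t 15.82 [570.49 -88.18  16.99] Ftool(jaw,down,-fx) [ 0.3 -8.7  0.1] mom tool [ 0.    0.02 -0.18]
```

>>> {"fn": "carry_out", "kwargs": {
  "delta_pos": [
    [0,0.05,0],
    [0,0.1,0],
    [0,0.15,0],
    [0,0.2,0],
    [0,0.25,0],
    [0,0.3,0],
    [0,0.3,0]
  ],
  "rotation": [
    [0,0,0],
    [0,0,0],
    [0,0,0],
    [0,0,0],
    [0,0,0],
    [0,0,0],
    [0,0,0]
  ]
}}

```text
t: 16.4
ee_pos: [570.5, -88.1, 14.0]
orientation: [-1.3, -1.059, 1.058]
ft_force: [0.4, 1.4, 8.3]
width: 21.4
```

>>> {"fn": "carry_out", "kwargs": {
  "delta_pos": [
    [0,0.05,0],
    [0,0.1,0],
    [0,0.1,0]
  ],
  "rotation": [
    [0,0,0],
    [0,0,0],
    [0,0,0]
  ]
}}

```text
t: 16.65
ee_pos: [570.5, -88.2, 13.0]
orientation: [-1.3, -1.059, 1.058]
ft_force: [-0.0, 0.8, 7.8]
width: 21.6
```

```bash
python3 -c "
from h import *
st()
im=shot('scene','scene13')
cv2.imwrite('pics/z18.png',cv2.resize(im[170:250,240:350,::-1],None,fx=7,fy=7,interpolation=cv2.INTER_CUBIC))
"
```

```text
t 16.65 [570.51 -88.17  12.98] Ftool(jaw,down,-fx) [ 0.8 -7.8  0.2] mom tool [-0.03  0.01 -0.18]
```

View pics/z18.png

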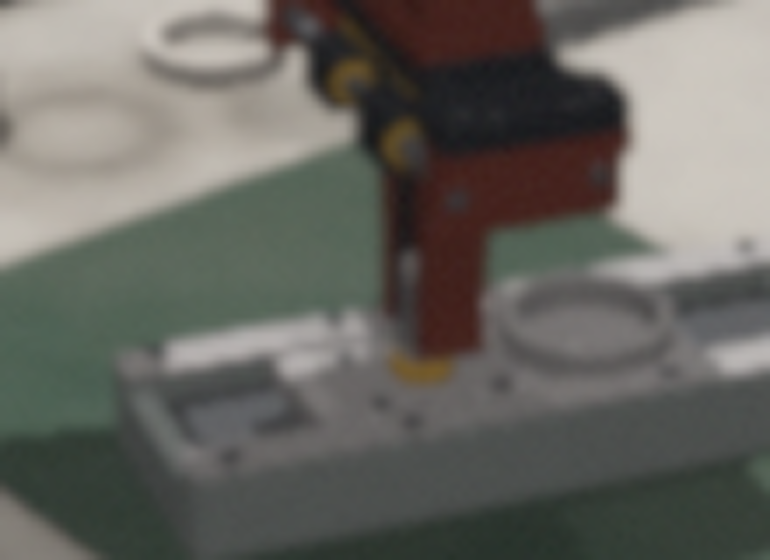

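The fingertips at (447,350) are just above the bush collar at (420,368), so the pin is almost home. I'll go on in half-millimetre steps until the shoulder seats.

>>> {"fn": "carry_out", "kwargs": {
  "delta_pos": [
    [0,0.05,0],
    [0,0.1,0],
    [0,0.1,0]
  ],
  "rotation": [
    [0,0,0],
    [0,0,0],
    [0,0,0]
  ]
}}

```text
t: 16.95
ee_pos: [570.5, -88.2, 12.0]
orientation: [-1.3, -1.059, 1.058]
ft_force: [0.2, 0.2, 9.4]
width: 21.6
```

>>> {"fn": "carry_out", "kwargs": {
  "delta_pos": [
    [0,0.05,0],
    [0,0.05,0]
  ],
  "rotation": [
    [0,0,0],
    [0,0,0]
  ]
}}

```text
t: 17.12
ee_pos: [570.6, -88.2, 11.8]
orientation: [-1.3, -1.059, 1.058]
ft_force: [0.0, 1.0, 12.6]
width: 21.5
```

>>> {"fn": "carry_out", "kwargs": {
  "delta_pos": [
    [0,0.03,0],
    [0,0.03,0]
  ],
  "rotation": [
    [0,0,0],
    [0,0,0]
  ]
}}

```text
t: 17.28
ee_pos: [570.6, -88.2, 11.8]
orientation: [-1.3, -1.06, 1.058]
ft_force: [-2.5, 1.1, 14.9]
width: 21.7
```

>>> {"fn": "carry_out", "kwargs": {
  "delta_pos": [
    [0,-0.05,0],
    [0,-0.07,0],
    [0,-0.07,0]
  ],
  "rotation": [
    [0,0,0],
    [0,0,0],
    [0,0,0]
  ]
}}

```text
t: 17.53
ee_pos: [570.6, -88.1, 11.8]
orientation: [-1.3, -1.06, 1.058]
ft_force: [1.0, 1.4, 7.7]
width: 21.6
```

>>> {"fn": "carry_out", "kwargs": {
  "delta_pos": [
    [0,0,0],
    [0,0,0],
    [0,0,0],
    [0,0,0],
    [0,0,0],
    [0,0,0]
  ],
  "rotation": [
    [0,0,0],
    [0,0,0],
    [0,0,0],
    [0,0,0],
    [0,0,0],
    [0,0,0]
  ],
  "hand": 125
}}

```text
t: 18.03
ee_pos: [569.4, -87.8, 10.9]
orientation: [-1.298, -1.058, 1.059]
ft_force: [-0.8, -0.9, -0.3]
width: 44.7
```

```bash
python3 -c "
from h import *
st();print(ctrl.get_obs()['width'])
im=shot('scene','scene14')
cv2.imwrite('pics/z19.png',cv2.resize(im[170:250,240:350,::-1],None,fx=7,fy=7,interpolation=cv2.INTER_CUBIC))
"
```

```text
t 18.03 [569.44 -87.76  10.93] Ftool(jaw,down,-fx) [-1.1  0.3  0.6] mom tool [ 0.02 -0.05 -0.04]
44.66667390212636
```

View pics/z19.png

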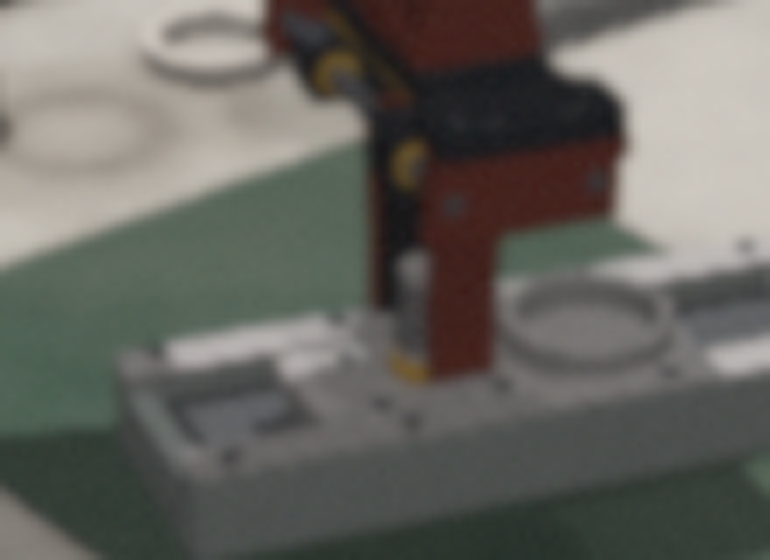

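The jaws are open to 44.7 mm with no contact force, and the pin head stands on the bush at about (412,310). I'll retreat straight up.

>>> {"fn": "carry_out", "kwargs": {
  "delta_pos": [
    [0,-0.5,0],
    [0,-1.5,0],
    [0,-3,0],
    [0,-5,0],
    [0,-7,0],
    [0,-9,0],
    [0,-11,0],
    [0,-12.5,0],
    [0,-13,0],
    [0,-13,0]
  ],
  "rotation": [
    [0,0,0],
    [0,0,0],
    [0,0,0],
    [0,0,0],
    [0,0,0],
    [0,0,0],
    [0,0,0],
    [0,0,0],
    [0,0,0],
    [0,0,0]
  ]
}}

```text
t: 18.92
ee_pos: [570.9, -87.9, 143.3]
orientation: [-1.301, -1.061, 1.057]
ft_force: [-0.8, -0.0, 0.4]
width: 44.8
```

>>> {"fn": "carry_out", "kwargs": {
  "delta_pos": [
    [3,0,0],
    [7,0,0],
    [11,0,0],
    [15,0,0],
    [19,0,0],
    [22,0,0],
    [24,0,0],
    [25,0,0],
    [25,0,0],
    [25,0,0]
  ],
  "rotation": [
    [0,0,0],
    [0,0,0],
    [0,0,0],
    [0,0,0],
    [0,0,0],
    [0,0,0],
    [0,0,0],
    [0,0,0],
    [0,0,0],
    [0,0,0]
  ]
}}

```text
t: 19.75
ee_pos: [619.4, 156.6, 140.3]
orientation: [-1.298, -1.058, 1.06]
ft_force: [-0.1, -0.7, -0.1]
width: 44.9
```

```bash
python3 -c "
from h import *
st()
im=shot('scene','scene15'); a=cv2.resize(im[180:250,250:340,::-1],(400,311),interpolation=cv2.INTER_CUBIC)
im=shot('top','top15'); b=cv2.resize(im[120:250,270:415,::-1],(400,359),interpolation=cv2.INTER_CUBIC)
cv2.imwrite('pics/z20.png',np.hstack([a,b[:311]]))
"
```

```text
t 19.75 [619.39 156.64 140.32] Ftool(jaw,down,-fx) [-0.7  0.1 -0.1] mom tool [-0.05 -0.03 -0.03]
```

View pics/z20.png

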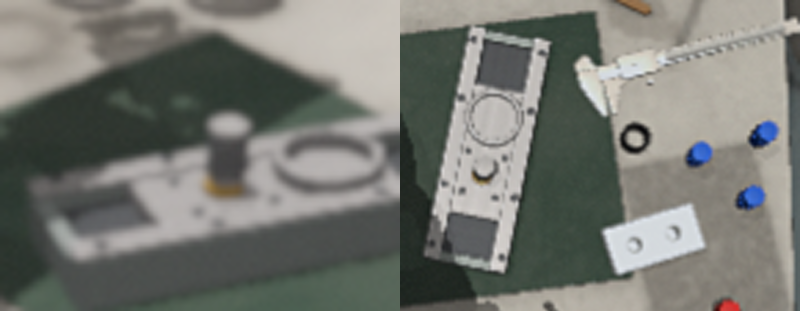

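View pics/top15.png

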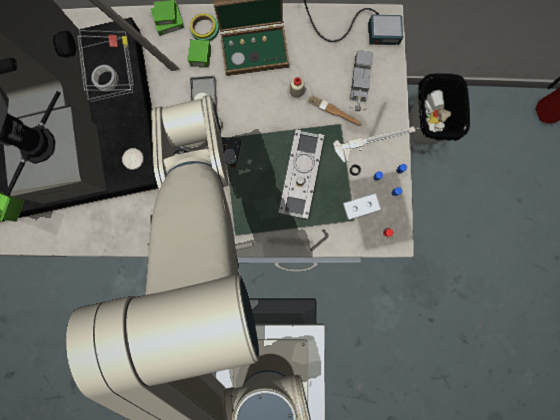

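```bash
python3 -c "
from h import *
s=(250+229.5/4.444-.5,180+125.5/4.444-.5); t=(270+85.5/2.759-.5,120+167.5/2.762-.5)
print(tri(*s,*t),plane('top',*t,75),plane('scene',*s,75))
ctrl.close_job(); print('in')
"
```

```text
(array([568.63431828, -89.53157416,  74.49028748]), np.float64(0.9010985308735834)) [568.15055842 -89.29622032  75.        ] [568.56593627 -90.43785741  75.        ]
the job is handed in; nothing more can be done
in
```

The pin is home in the bed's hidden hole with its head down on the bush, the gripper is clear, and I handed the job in at about 19.8 s. No verdict is reported back.

**What I did:** I gripped the grey steel pin in the holder, carried it to the bush and lowered it to the bed. I slid pin and carriage together about 38 mm along the fixture, until the tip dropped into the hole. Then I pressed it past the plug at about 8 N until it stopped, with a highest reading of 15 N, eased off and let go.

**Last checks:**
- **Height:** the pin stopped 14 mm below bed contact, exactly the full-home depth. Seen from the two cameras, the head top is at 74.5 mm, against 75 mm when fully home.
- **Fit:** in the pictures the pin stands upright in the brass bush with its head on the collar.
- **Contact:** the robot was touching nothing, with force readings near zero.
- **Loose things:** the loupe and hex key look unmoved. The arm hid the micrometer in the last top view, so I could not check it; nothing went near it.

**What disagreed:**
- **Tool height:** the reported tool height was about 35–40 mm lower than the fingertips seen by the scene camera. My first test close, at a reported 47 mm, shut on nothing above the pin. I then set the height from the pictures. After the grasp, the contact heights matched a fixed offset.
- **Cameras:** their absolute positions differed by about 5 mm, so I placed the pin using the offset from pin to bush, on which they agreed.

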